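# Load and wind a cassette rocker

### The job

Load the rocker: lay the blue control cassette flat in the blue bay, and tip every white sample cassette up out of its flush nest in the cold block by pressing down its orange end, lift it out and lay it flat, right way up, in a black bay of its own. Only when all are loaded, wind the rocker's key clockwise, bit by bit, until it is fully wound, and leave it with the cassettes still in their bays. Do not disturb the bottle or the tube rack.

Things in the scene. Friction and masses are not known exactly. Their poses are not given: they have to be found in the camera images.
- block: fixed aluminium cold block, 150 x 198 x 59 mm, with three nests side by side. Origin: middle nest's centre, on the bench; z up, x from the near press side (orange marks) to the far side. A seated cassette has its pad end at the near side and its top flush with the rim (59 mm up), 1.5 mm clear at the sides and far end, 7 mm at the near end: no room for fingers
- nest1 (a point): centre of the nest at the block's y = -62 mm, on its floor, 33 mm above the bench. Each nest is a pocket 43 mm wide, from x = -67 to +61.5 mm. The floor is level beyond x = -3 mm; nearer than that it slopes down at 28 degrees towards the near end
- nest2 (a point): as nest1, at the block's y = 0. Pressing a seated cassette's pad end down (a few N, about 15 mm) rocks it over the floor's edge; past about 13 degrees it falls onto the slope and stays by itself, tilted 28 degrees, its far end about 26 mm above the rim, to be gripped across its 40 mm width
- nest3 (a point): as nest1, at the block's y = +62 mm
- rocker: hand-wound cassette rocker, green base 230 x 262 x 50 mm, fixed, its deck parked level. Origin under the deck's centre on the bench; z up, base from x = -80 to +150 mm. Four bays lie on the deck side by side, 66 mm apart along y; the winding key stands behind them at x = 110 mm, y = 0
- key (a joint): winding of the key, rad: 0 run down, 6.0 at its stop, fully wound; grows as the key is turned clockwise seen from above. A weak spring (0.01 N m/rad) pulls back, the ratchet drag (0.09 N m) holds the key wherever it is let go
- key_grip (a point): the orange key: an upright flat wing 60 mm long (point x), 9 mm thick (point y), 32 mm high, on a vertical shaft. The point is on the axis, 2 mm above mid-height of the wing, 35 mm above the deck floor (wing from 17 to 49 mm above it); it turns with the key (wing along the rocker's x at joint 0). The base below it is flat; the nearest rib is 37 mm from the axis
- bay0 (a point): the blue-floored bay, at the rocker's +y end, for the control cassette: centre of its floor, 50 mm above the bench; 130 mm long (x) by 48 mm wide (y), between ribs 6 mm high
- bay1 (a point): a black-floored bay for a white cassette: centre of its floor, 50 mm above the bench; 130 mm long (x) by 48 mm wide (y), between ribs 6 mm high
- bay2 (a point): a black-floored bay for a white cassette: centre of its floor, 50 mm above the bench; 130 mm long (x) by 48 mm wide (y), between ribs 6 mm high
- bay3 (a point): a black-floored bay for a white cassette: centre of its floor, 50 mm above the bench; 130 mm long (x) by 48 mm wide (y), between ribs 6 mm high
- cassette1_mid (a point): white sample cassette, a flat box 120 x 40 x 26 mm (x, y, z), about 0.15 kg, starting in one of the cold block's nests; may be absent. The point is its centre, half-way up; x runs along its length away from the end with the ribbed orange pad, z out of its top face (foil wells)
- cassette1: the same cassette; origin at the centre of its underside
- cassette2_mid (a point): white sample cassette, a flat box 120 x 40 x 26 mm (x, y, z), about 0.15 kg, starting in one of the cold block's nests; may be absent. The point is its centre, half-way up; x runs along its length away from the end with the ribbed orange pad, z out of its top face (foil wells)
- cassette2: the same cassette; origin at the centre of its underside
- cassette3_mid (a point): white sample cassette, a flat box 120 x 40 x 26 mm (x, y, z), about 0.15 kg, starting in one of the cold block's nests; may be absent. The point is its centre, half-way up; x runs along its length away from the end with the ribbed orange pad, z out of its top face (foil wells)
- cassette3: the same cassette; origin at the centre of its underside
- control_mid (a point): blue control cassette, a flat box 120 x 40 x 26 mm (x, y, z), about 0.15 kg, lying flat on the bench at the start. The point is its centre, half-way up; x runs along its length away from the end with the ribbed yellow pad, z out of its top face (foil wells)
- control: the control cassette; origin at the centre of its underside
- bottle: white reagent bottle, 64 mm across, 150 mm high, standing; bystander; origin under its centre
- tube_rack: clear rack of capped tubes, 85 x 125 x 87 mm; bystander; origin under its centre
Mind the look-alikes: they are no part of the job. What is shaped like the cassette3 but red is not meant.

How it is judged:
By the outcome, as a careful person would: the job done as asked, in the order asked, and still so for the second after the job is handed in, with the robot touching nothing.
Of cassette1, cassette2, cassette3 only 2 to 3 are there at a start; the rules pass over those that are not, and their reading is None.
At some moment in a run one of control may be knocked a few centimetres aside while the robot is not near it.
It also fails if it takes over 210 s, if anything falls off the work surface, if the arm or the gripper's body presses on something with over 40 N, if the wrist force passes 120 N, or if a joint passes its speed limit or range.

### The arm

A 6-joint arm with a two-finger parallel gripper is mounted at the origin on the work surface. World frame = base frame: x ahead of the robot, y to its left, z up, the work surface at z = 0. Lengths are in m, angles in rad, forces in N, time in s.
With the tool pointing down it reaches from about 0.35 to 0.975 m from the base axis. Payload 4.9 kg.
Tool frame: the origin (TCP) lies at the very end of the fingers, on their centre line; the grasp point (between the pads) lies 19 mm behind it; x points along the fingers, y is the direction in which the jaws open and shut, and the axes are right-handed (so a half turn about x gives the same grasp; the last joint's range is limited). The gripper opens to 85 mm and grips with 20 to 120 N. Pads are 22 mm wide; open, the fingers measure 114 mm over their backs; the gripper's body (76 mm by 85 mm) begins 54 mm behind the grasp point. The pads swing forward as they close: fully open they stand 13 mm farther back than shut.
Start: joints at [1.04, 0.053, 1.613, -0, 1.476, -0.119], TCP at [0.25, 0.573, 0.231] pointing down, gripper open.
Joint ranges: [-3.01, 3.01], [-1.01, 2.22], [0.06, 2.58], [-1.02, 4.17], [0.09, 2.62], [-3.14, 3.14]. Speed limits (rad/s): [2.57, 2.57, 3.14, 3.14, 3.14, 3.14].

### API

Orientations are given as a rotation vector (axis times angle).
In Python, from station import ctrl gives the robot as it stands. The module is installed in compiled form; this text tells all that it offers.
- The arm moves only by the shell command python3 -m handwheel 'ROWS' [FORCE]. ROWS is JSON, one flat list of numbers, 7 for each row, row after row: the opening, from 0 (shut) to 1 (fully open), then the shift along the tool's x, y, z in m, then the turn, a rotation vector about the tool's x, y, z in degrees. A call has 1 to 12 rows; each row is the pose to reach, as a shift and turn from the pose commanded when the call began, along the tool's axes at that moment; what a row does not reach only later rows make up. A row lasts 1/12 s, in which the tool goes at most 41.7 mm and 7.16 degrees, less where a joint would pass 70% of its speed; a pose out of reach is approached as far as the arm can. A call with a gripper value outside its range is refused whole. The fingers move at their own pace and stop on an object; FORCE is the grip in N (left out, the last holds). Time passes only in rows, so rows that repeat a pose let the fingers close. It gives the time, the measured TCP pose, the force and the opening at its end, in the units of the state.
- ctrl.get_obs(): the state, without advancing time (a new reading comes with each control period).
- ctrl.get_image(name): name is "scene" or "side" or "wrist"; returns (picture, depth): 384x512x3 uint8, blue, green, red; 384x512 float32, m along the optical axis (not along the pixel's ray), 0 where there is no reading.
- ctrl.camera_params(name): a dict with "fov_y" (degrees; the focal length in pixels is half the picture's height over the tangent of half this angle, whatever the lens; pixels are square), "cx", "cy" (the principal point, pixels), "dist_coeffs" ([k1, k2, p1, p2, k3] as OpenCV has them; the pictures are not rectified), "R" (3x3) and "t" (3): a world point X has camera coordinates R X + t; the wrist camera has in their place "hand_eye" (4x4, takes a point from camera to tool coordinates, whose origin is the TCP and whose axes are the tool frame's). Camera axes: x right, y down, z forward; pixel columns grow to the right and rows downward; lengths in m; the calibration is good to about 2 mm. A picture is of the moment at which its call begins: read the wrist's pose just before it. camera_params takes no time and is no camera call.
- ctrl.finish_job(): hands the job in, once; it reports no verdict.
The state is a dict: "t": time; "q": joint angles; "dq": joint speeds; "effort": joint torques, N m; "tool_pos": TCP position; "tool_rot": TCP orientation; "contact_force": force on the tool from outside, world axes, zero at the start; "wrist_torque": the same for the moment, N m; "opening": finger opening in m.
Only numpy, scipy, OpenCV 4.12 (cv2) and the standard library are available. Lean on these libraries where they do the work, as an engineer would, in place of code of your own. Each camera call takes 0.05 s, during which the arm holds its last target.

## Working session

There is one attempt and no reset: what is moved stays moved. The work goes in short steps, Python scripts to look and compute and a shell command to move; the robot and the scene stay as the last step left them, time stands still between calls to the robot, and variables do not carry over. Pictures are saved under pics/ and viewed, and the job is handed in when it is done.

```bash
ls; mkdir -p pics
cat > h.py <<'E'
import numpy as np, cv2
from station import ctrl
from scipy.spatial.transform import Rotation as R
E
python3 - <<'E'
from h import *
o=ctrl.get_obs(); print({k:np.round(v,3) for k,v in o.items()})
for n in("scene","side","wrist"):
    im,d=ctrl.get_image(n); cv2.imwrite(f"pics/a_{n}.png",im); np.save(f"a_{n}.npy",d)
    print(n,ctrl.camera_params(n))
E
```

```text
pics
{'t': np.float64(0.0), 'q': array([ 1.04 ,  0.053,  1.614, -0.   ,  1.476, -0.119]), 'dq': array([-0.001,  0.001, -0.002,  0.   , -0.001,  0.   ]), 'effort': array([-1.0000e-03, -3.9372e+01, -3.7016e+01, -0.0000e+00,  7.0000e-03,
        0.0000e+00]), 'tool_pos': array([0.25 , 0.572, 0.23 ]), 'tool_rot': array([ 0.321,  1.547, -0.325]), 'contact_force': array([ 0.187, -0.027, -0.008]), 'wrist_torque': array([-0.052,  0.036,  0.013]), 'opening': np.float64(0.085)}
scene {'fov_y': 48.63586165345458, 'cx': 254.23730553195796, 'cy': 190.78310154596133, 'dist_coeffs': array([-0.1083818,  0.       ,  0.       ,  0.       ,  0.       ]), 'R': array([[-0.86833588,  0.49572331,  0.01584919],
       [ 0.40479361,  0.72679939, -0.55489168],
       [-0.28659192, -0.47541671, -0.83177162]]), 't': array([ 0.52080224, -0.23315374,  1.60348824])}
side {'fov_y': 55.47970653616858, 'cx': 257.70602960610427, 'cy': 196.07965619371987, 'dist_coeffs': array([-0.07216849,  0.        ,  0.        ,  0.        ,  0.        ]), 'R': array([[ 0.81825649, -0.57468592, -0.01387127],
       [-0.42104305, -0.58271706, -0.69509969],
       [ 0.39138098,  0.57461023, -0.71877953]]), 't': array([-0.48922792,  0.35303799,  0.93316945])}
wrist {'fov_y': 58.859906932398154, 'cx': 253.47218304171506, 'cy': 199.27939720623593, 'dist_coeffs': array([0.01579525, 0.        , 0.        , 0.        , 0.        ]), 'hand_eye': array([[-1.49154624e-03, -2.86942086e-01,  9.57946770e-01,
        -1.43135365e-01],
       [ 9.99998851e-01, -1.68070010e-04,  1.50667888e-03,
        -1.37508093e-05],
       [-2.71327460e-04,  9.57947917e-01,  2.86942007e-01,
        -7.26922454e-02],
       [ 0.00000000e+00,  0.00000000e+00,  0.00000000e+00,
         1.00000000e+00]])}
```

View pics/a_scene.png

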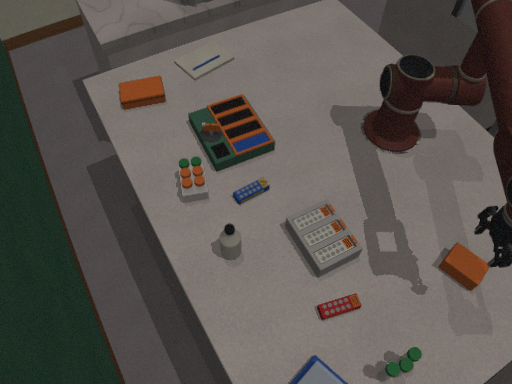

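View pics/a_side.png

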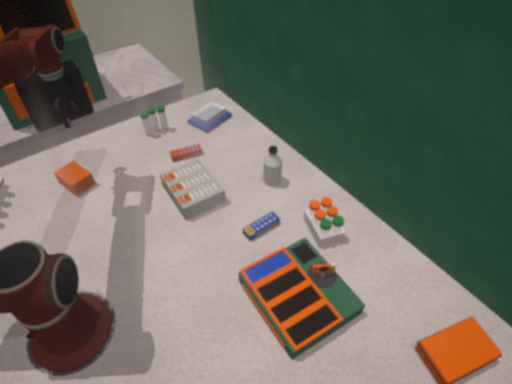

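View pics/a_wrist.png

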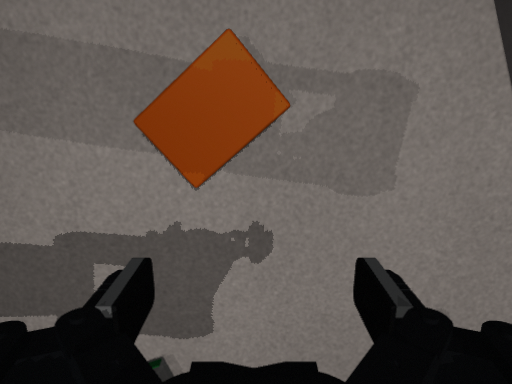

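Three white cassettes at scene (316,217),(324,233),(336,250) sit in the block; the blue control is at (251,190). Possible confusions are the red look-alike at (340,306), the orange boxes at (142,92) and (464,266), and the blue tray at (318,375). I'll take enlarged crops to check.

```bash
cat >> h.py <<'E'
def K(n):
    p=ctrl.camera_params(n); f=192/np.tan(np.radians(p["fov_y"]/2))
    return np.array([[f,0,p["cx"]],[0,f,p["cy"]],[0,0,1.]]),p["dist_coeffs"],p
def pose_T(pos,rot):
    T=np.eye(4);T[:3,:3]=R.from_rotvec(rot).as_matrix();T[:3,3]=pos;return T
def extr(n,obs=None):
    k,d,p=K(n)
    if n=="wrist":
        T=pose_T(obs["tool_pos"],obs["tool_rot"])@p["hand_eye"]
        return T[:3,:3],T[:3,3]      # cam->world
    return p["R"].T,-p["R"].T@p["t"]
def ray(n,uv,obs=None):
    k,d,p=K(n); x=cv2.undistortPoints(np.array(uv,float).reshape(-1,1,2),k,d).reshape(-1,2)
    Rc,c=extr(n,obs); return c,(Rc@np.c_[x,np.ones(len(x))].T).T
def at_z(n,uv,z,obs=None):
    c,r=ray(n,uv,obs); return c+r*((z-c[2])/r[:,2:3])
def cloud(n,depth,uv,obs=None):
    c,r=ray(n,uv,obs); uv=np.array(uv).reshape(-1,2)
    return np.array([c+r[i]*depth[int(round(v)),int(round(u))] for i,(u,v) in enumerate(uv)])
def tri(n1,uv1,n2,uv2,o1=None,o2=None):
    c1,r1=ray(n1,uv1,o1);c2,r2=ray(n2,uv2,o2);out=[]
    for a,b in zip(r1,r2):
        A=np.c_[a,-b]; s=np.linalg.lstsq(A,c2-c1,rcond=None)[0]
        p,q=c1+a*s[0],c2+b*s[1]; out.append(np.r_[(p+q)/2,np.linalg.norm(p-q)])
    return np.array(out)
def proj(n,X,obs=None):
    k,d,p=K(n);Rc,c=extr(n,obs);X=(np.atleast_2d(X)-c)@Rc
    return cv2.projectPoints(X,np.zeros(3),np.zeros(3),k,d)[0].reshape(-1,2)
def snap(n,name):
    o=ctrl.get_obs(); im,d=ctrl.get_image(n); cv2.imwrite(f"pics/{name}.png",im); np.savez(f"{name}.npz",d=d,pos=o["tool_pos"],rot=o["tool_rot"]); return o,im,d
def load(name):
    z=np.load(f"{name}.npz"); return dict(tool_pos=z["pos"],tool_rot=z["rot"]),cv2.imread(f"pics/{name}.png"),z["d"]
def rel(pos,Rm):
    "commands in tool axes from measured pose"
    o=ctrl.get_obs(); R0=R.from_rotvec(o["tool_rot"]).as_matrix()
    return R0.T@(np.array(pos)-o["tool_pos"]), np.degrees(R.from_matrix(R0.T@Rm).as_rotvec())
E
python3 - <<'E'
from h import *
ds=np.load("a_scene.npy");dd=np.load("a_side.npy")
for nm,uv in dict(c1=(316,217),c2=(326,233),c3=(336,250),ctl=(251,190),red=(340,306),bottle=(230,229),rack=(192,180),key=(210,129),table=(200,300),obox=(464,266),bayb=(251,143)).items():
    print(nm,np.round(cloud("scene",ds,[uv])[0],3))
im=cv2.imread("pics/a_scene.png")
cv2.imwrite("pics/c1.png",cv2.resize(im[80:280,170:370],None,fx=3,fy=3,interpolation=cv2.INTER_CUBIC))
im=cv2.imread("pics/a_side.png")
cv2.imwrite("pics/c2.png",cv2.resize(im[140:360,150:370],None,fx=2.7,fy=2.7,interpolation=cv2.INTER_CUBIC))
E
```

```text
c1 [0.496 0.203 0.061]
c2 [0.502 0.265 0.063]
c3 [0.506 0.325 0.057]
ctl [ 0.611 -0.002  0.028]
red [0.586 0.466 0.028]
bottle [0.768 0.153 0.149]
rack [ 0.769 -0.12   0.048]
key [ 0.628 -0.265  0.081]
table [0.921 0.245 0.002]
obox [0.197 0.563 0.054]
bayb [ 0.523 -0.159  0.055]
```

View pics/c1.png

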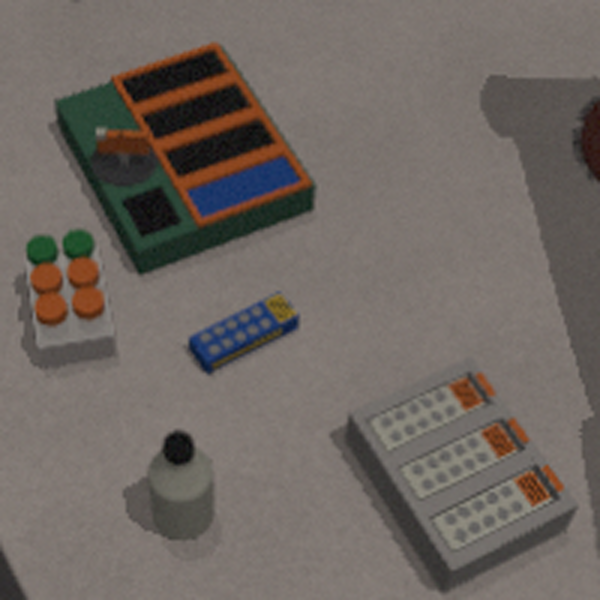

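View pics/c2.png

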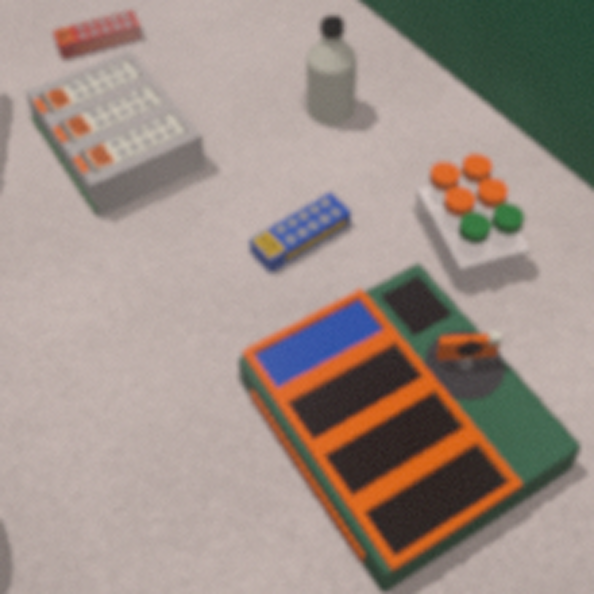

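The crops show both the block's and the rocker's x pointing roughly along world +x. The blue control lies face up with its yellow pad toward the robot. The red cassette at (340,306) is the look-alike. Next I move the wrist camera above the block and control.

```bash
cat >> h.py <<'E'
def down(yaw,tilt=0):
    # tool x down, z along world +x (yaw 0), y along +world y; tilt>0: tool about its own y
    B=np.array([[0,0,1.],[0,1,0],[-1,0,0]])
    return R.from_euler("z",yaw,degrees=True).as_matrix()@B@R.from_euler("y",tilt,degrees=True).as_matrix()
def show(pos,Rm):
    a,b=rel(pos,Rm); print("shift mm",np.round(a*1000,1),"turn deg",np.round(b,2))
E
python3 - <<'E'
from h import *
o=ctrl.get_obs();print(np.round(R.from_rotvec(o["tool_rot"]).as_matrix(),3))
show([0.5,0.12,0.35],down(0)); show([0.5,0.12,0.35],down(180))
E
```

```text
[[-0.001  0.4    0.916]
 [-0.001  0.916 -0.4  ]
 [-1.    -0.002 -0.   ]]
shift mm [-119.3 -314.6  410.2] turn deg [-23.59  -0.03   0.09]
shift mm [-119.3 -314.6  410.2] turn deg [1.5641e+02 1.2000e-01 4.0000e-02]
```

```bash
python3 -m handwheel '[1,-119,-100,130,-8,0,0, 1,-119,-315,410,-23.6,0,0, 1,-119,-315,410,-23.6,0,0, 1,-119,-315,410,-23.6,0,0, 1,-119,-315,410,-23.6,0,0, 1,-119,-315,410,-23.6,0,0]'
python3 - <<'E'
from h import *
print(ctrl.get_obs()["q"])
E
```

```text
t: 0.65
tool_pos: [0.3636, 0.3658, 0.302]
tool_rot: [-0.001, 1.571, 0.0]
contact_force: [0.4, -0.1, 0.6]
opening: 0.0851
[ 6.44028737e-01 -2.43637823e-01  1.77285399e+00 -1.02178812e-04
  1.61268017e+00 -9.27633442e-01]
```

Shifts are in metres and I had typed millimetres. The rows were clipped and went in the right direction, so no harm was done. From here I use metres.

```bash
sed -i 's/print("shift mm",np.round(a\*1000,1)/print("shift m",np.round(a,4)/' h.py
python3 - <<'E'
from h import *
show([0.5,0.12,0.35],down(0))
E
```

```text
shift m [-0.0479 -0.2459  0.1362] turn deg [ 0.05 -0.01  0.02]
```

```bash
python3 -m handwheel '[1,-0.048,-0.246,0.136,0,0,0, 1,-0.048,-0.246,0.136,0,0,0, 1,-0.048,-0.246,0.136,0,0,0, 1,-0.048,-0.246,0.136,0,0,0, 1,-0.048,-0.246,0.136,0,0,0, 1,-0.048,-0.246,0.136,0,0,0, 1,-0.048,-0.246,0.136,0,0,0, 1,-0.048,-0.246,0.136,0,0,0, 1,-0.048,-0.246,0.136,0,0,0, 1,-0.048,-0.246,0.136,0,0,0]'
python3 - <<'E'
from h import *
snap("wrist","w1"); print(ctrl.get_obs()["q"])
E
```

```text
t: 1.48
tool_pos: [0.4991, 0.1218, 0.3494]
tool_rot: [0.0, 1.572, 0.0]
contact_force: [0.1, -0.1, 0.1]
opening: 0.0854
[ 9.53300684e-02 -2.57282142e-01  1.70720673e+00  4.23093393e-04
  1.69268358e+00 -1.47655612e+00]
```

View pics/w1.png

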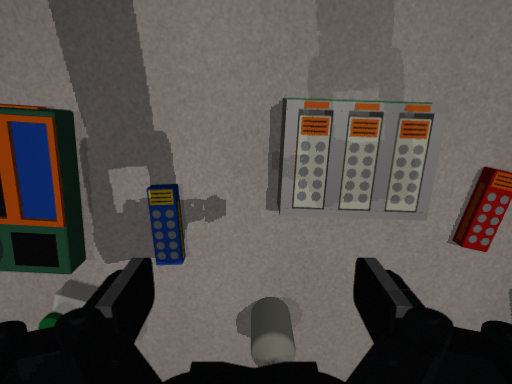

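The wrist view shows the block with three cassettes (orange ends near the robot, at rows 125), control at (166,224), red look-alike at (485,210), and the rocker at the left edge. Next is a second view over the rocker, with the control included.

```bash
python3 -m handwheel '[0.6,0,-0.24,-0.02,0,0,0, 0.6,0,-0.24,-0.02,0,0,0, 0.6,0,-0.24,-0.02,0,0,0, 0.6,0,-0.24,-0.02,0,0,0, 0.6,0,-0.24,-0.02,0,0,0, 0.6,0,-0.24,-0.02,0,0,0, 0.6,0,-0.24,-0.02,0,0,0, 0.6,0,-0.24,-0.02,0,0,0]'
python3 - <<'E'
from h import *
o,im,d=snap("wrist","w2")
_,i1,_=load("w1")
cv2.imwrite("pics/w1c.png",cv2.resize(i1[85:280,130:330],None,fx=3,fy=3,interpolation=cv2.INTER_CUBIC))
cv2.imwrite("pics/w1d.png",cv2.resize(i1[85:230,260:460],None,fx=4,fy=4,interpolation=cv2.INTER_CUBIC))
E
```

```text
t: 2.2
tool_pos: [0.4791, -0.1183, 0.3495]
tool_rot: [0.001, 1.572, 0.0]
contact_force: [-0.2, -0.2, 0.7]
opening: 0.0514
```

View pics/w2.png

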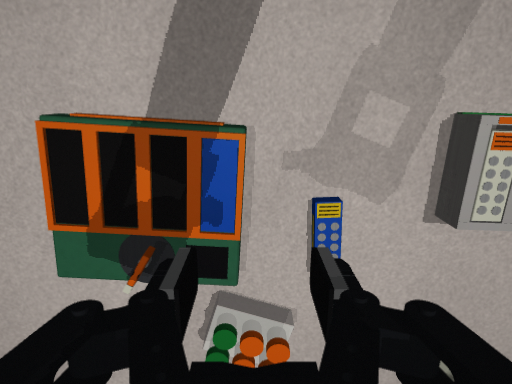

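View pics/w1d.png

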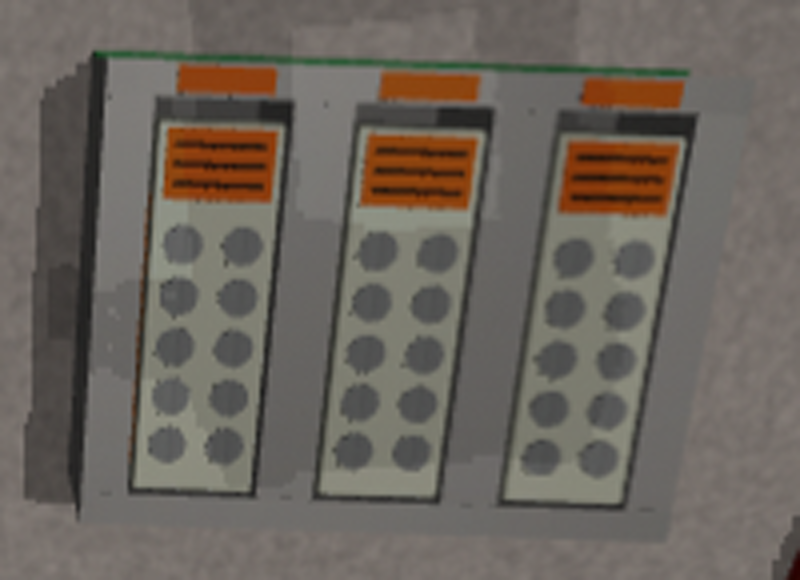

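View pics/w1c.png

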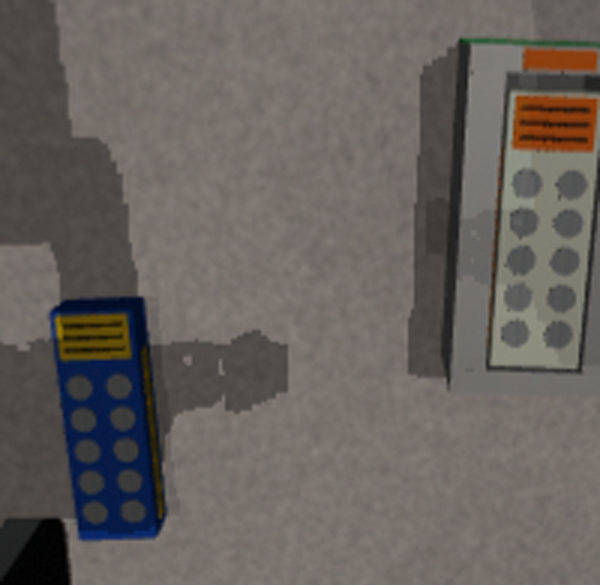

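Run:
```python
from h import *
o,_,d=load("w1")
def rep(nm,pts,z,o,name=None):
    P=at_z("wrist",pts,z,o); c=P.mean(0)
    ax=(P[2]+P[3]-P[0]-P[1])/2; ay=(P[1]+P[2]-P[0]-P[3])/2
    print(nm,np.round(c,4),"L",round(np.linalg.norm(ax),4),"W",round(np.linalg.norm(ay),4),"yaw",round(np.degrees(np.arctan2(ax[1],ax[0])),2),"yawW",round(np.degrees(np.arctan2(-ay[0],ay[1])),2))
s=lambda L,k,a,b:[(u/k+a,v/k+b) for u,v in L]
A=s([(160,122),(281,128),(253,493),(132,490)],4,260,85);B=s([(360,130),(481,136),(437,500),(317,497)],4,260,85);C=s([(562,137),(684,143),(623,505),(503,502)],4,260,85)
for nm,q in zip("ABC",(A,B,C)): rep(nm,q,.059,o)
ctl=s([(53,314),(138,308),(159,535),(80,538)],3,130,85); rep("ctl",ctl,.026,o)
for u,v in [(312,160),(362,165),(410,165),(166,224)]:
    print(np.round(cloud("wrist",d,[(u,v)],o),4))
o2,i2,d2=load("w2")
cv2.imwrite("pics/w2c.png",cv2.resize(i2[100:295,30:260],None,fx=3.4,fy=3.4-.4,interpolation=cv2.INTER_CUBIC))
for u,v in [(68,180),(118,180),(168,180),(218,180),(92,180),(143,262),(148,252),(327,210),(480,215)]:
    print((u,v),np.round(cloud("wrist",d2,[(u,v)],o2),4))
cv2.imwrite("pics/w2c.png",cv2.resize(i2[100:295,30:260],None,fx=3,fy=3,interpolation=cv2.INTER_CUBIC))
cv2.imwrite("pics/w2d.png",cv2.resize(i2[190:270,290:370],None,fx=6,fy=6,interpolation=cv2.INTER_CUBIC))
```

```text
A [0.5085 0.1972 0.059 ] L 0.1194 W 0.0391 yaw -1.49 yawW -2.14
B [0.511  0.2592 0.059 ] L 0.1193 W 0.0389 yaw -1.54 yawW -2.18
C [0.5131 0.3217 0.059 ] L 0.1188 W 0.039 yaw -1.75 yawW -2.2
ctl [ 0.6091 -0.0057  0.026 ] L 0.1177 W 0.0401 yaw 1.52 yawW 3.22
[[0.5033 0.1974 0.0603]]
[[0.5098 0.2619 0.0605]]
[[0.5098 0.3231 0.0609]]
[[ 0.6035 -0.0052  0.0264]]
(68, 180) [[ 0.5116 -0.3626  0.0522]]
(118, 180) [[ 0.5121 -0.2978  0.05  ]]
(168, 180) [[ 0.5123 -0.2317  0.0492]]
(218, 180) [[ 0.5117 -0.1647  0.0519]]
(92, 180) [[ 0.5102 -0.3284  0.0578]]
(143, 262) [[ 0.6068 -0.2579  0.1007]]
(148, 252) [[ 0.599  -0.2547  0.0879]]
(327, 210) [[ 0.5622 -0.0115  0.0268]]
(480, 215) [[0.5581 0.185  0.0607]]
```

View pics/w2c.png

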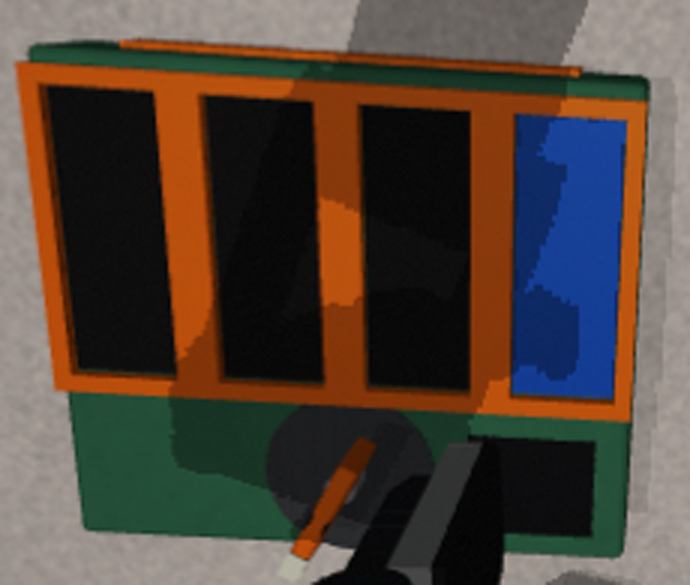

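View pics/w2d.png

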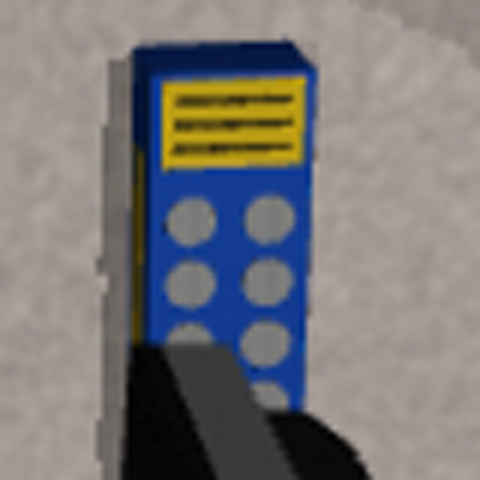

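```bash
cat >> h.py <<'E'
def rep(nm,pts,z,o):
    P=at_z("wrist",pts,z,o); c=P.mean(0)
    ax=(P[2]+P[3]-P[0]-P[1])/2; ay=(P[1]+P[2]-P[0]-P[3])/2
    print(nm,np.round(c,4),"L",round(np.linalg.norm(ax),4),"W",round(np.linalg.norm(ay),4),"yaw",round(np.degrees(np.arctan2(ax[1],ax[0])),2),"yawW",round(np.degrees(np.arctan2(-ay[0],ay[1])),2))
s=lambda L,k,a,b:[(u/k+a,v/k+b) for u,v in L]
E
python3 - <<'E'
from h import *
o,_,_=load("w2")
for nm,q in dict(frame=[(17,62),(647,100),(630,420),(57,390)],b3=[(40,85),(155,92),(177,375),(68,375)],b2=[(198,95),(313,102),(325,383),(220,378)],b1=[(357,105),(471,111),(471,390),(367,385)],b0=[(513,115),(628,122),(613,403),(511,397)]).items():
    rep(nm,s(q,3,30,100),.056,o)
P=at_z("wrist",s([(153,78),(317,70)],6,290,190),.026,o);print(np.round(P,4))
o1,_,_=load("w1"); c1=s([(53,314),(138,308)],3,130,85)
print(np.round(tri("wrist",c1,"wrist",s([(140,78),(317,70)],6,290,190),o1,o),4))
# block corner of cassette A in w2? key ends
print(np.round(at_z("wrist",s([(362,445),(302,558),(290,575)],3,30,100),.099,o),4))
sc,_=None,None
E
```

```text
frame [ 0.5155 -0.2623  0.056 ] L 0.1462 W 0.2612 yaw -3.47 yawW -3.36
b3 [ 0.5096 -0.3617  0.056 ] L 0.1282 W 0.0481 yaw -4.22 yawW -1.71
b2 [ 0.513  -0.2954  0.056 ] L 0.127 W 0.0476 yaw -3.24 yawW -3.23
b1 [ 0.5167 -0.2292  0.056 ] L 0.1266 W 0.0476 yaw -3.13 yawW -3.02
b0 [ 0.5221 -0.1637  0.056 ] L 0.1286 W 0.0478 yaw -3.38 yawW -3.6
[[ 0.5519 -0.0285  0.026 ]
 [ 0.5499  0.0106  0.026 ]]
[[ 5.542e-01 -3.000e-02  1.770e-02  5.000e-04]
 [ 5.506e-01  1.180e-02  2.170e-02  1.300e-03]]
[[ 0.5887 -0.2471  0.099 ]
 [ 0.642  -0.2776  0.099 ]
 [ 0.6504 -0.2837  0.099 ]]
```

Run:
```python
from h import *
show([0.610,-0.0065,0.11],down(2.5))
```

```text
shift m [0.2396 0.1106 0.1309] turn deg [-2.44 -0.03 -0.05]
```

```bash
python3 -m handwheel '[0.75,0.2396,0.1106,0.1312,-2.5,0,0, 0.75,0.2396,0.1106,0.1312,-2.5,0,0, 0.75,0.2396,0.1106,0.1312,-2.5,0,0, 0.75,0.2396,0.1106,0.1312,-2.5,0,0, 0.75,0.2396,0.1106,0.1312,-2.5,0,0, 0.75,0.2396,0.1106,0.1312,-2.5,0,0, 0.75,0.2396,0.1106,0.1312,-2.5,0,0, 0.75,0.2396,0.1106,0.1312,-2.5,0,0, 0.75,0.2396,0.1106,0.1312,-2.5,0,0]'
python3 - <<'E'
from h import *
snap("wrist","w3"); show([0.610,-0.0065,0.007],down(2.5))
E
```

```text
t: 3.0
tool_pos: [0.6086, -0.0043, 0.1065]
tool_rot: [-0.037, 1.578, 0.039]
contact_force: [-0.1, 0.2, 0.8]
opening: 0.0642
shift m [ 1.026e-01 -1.000e-03  1.000e-04] turn deg [ 0.22 -0.12 -0.02]
```

View pics/w3.png

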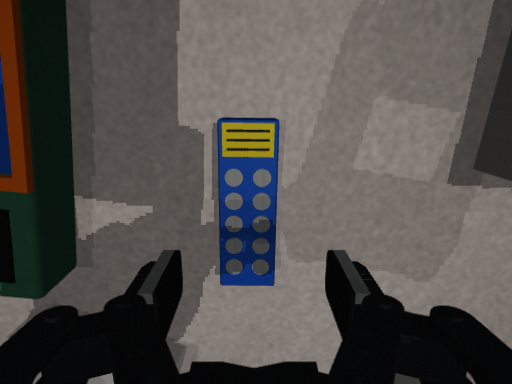

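Run:
```python
from h import *
o,i,d=load("w3")
rep("ctl",[(218,119),(279,119),(275,285),(220,285)],.026,o)
print(np.round(cloud("wrist",d,[(248,165),(248,190)],o),4), ctrl.get_obs()["tool_pos"])
```

```text
ctl [ 0.6088 -0.0078  0.026 ] L 0.1197 W 0.0399 yaw 2.22 yawW 2.76
[[ 0.5787 -0.0091  0.0269]
 [ 0.5957 -0.0084  0.0273]] [ 0.61003415 -0.00554799  0.10962217]
```

```bash
python3 -m handwheel '[0.75,0.04,-0.0022,0,0,0,0, 0.75,0.08,-0.0022,0,0,0,0, 0.75,0.1025,-0.0022,0,0,0,0, 0.75,0.1025,-0.0022,0,0,0,0, 0.3,0.1025,-0.0022,0,0,0,0, 0.3,0.1025,-0.0022,0,0,0,0, 0.3,0.1025,-0.0022,0,0,0,0, 0.3,0.1025,-0.0022,0,0,0,0]' 60; python3 -m handwheel '[0.3,-0.05,0,0,0,0,0, 0.3,-0.1,0,0,0,0,0, 0.3,-0.12,0,0,0,0,0]'
python3 - <<'E'
from h import *
snap("wrist","w4")
E
```

```text
t: 3.72
tool_pos: [0.6138, -0.0105, 0.0124]
tool_rot: [-0.035, 1.563, 0.033]
contact_force: [-1.1, -0.5, 7.7]
opening: 0.0381
t: 3.97
tool_pos: [0.6111, -0.0101, 0.1311]
tool_rot: [-0.035, 1.568, 0.034]
contact_force: [1.1, -0.5, -1.4]
opening: 0.0385
```

View pics/w4.png

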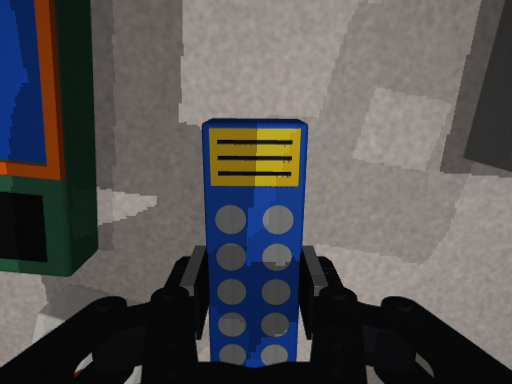

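Run:
```python
from h import *
o,i,d=load("w4"); o2=ctrl.get_obs(); print({k:np.round(o2[k],4) for k in("tool_pos","tool_rot","contact_force","opening","t")})
g=[(220,135),(290,135),(220,240),(290,240),(250,200),(250,300),(250,340)]
P=cloud("wrist",d,g,o2);T=pose_T(o2["tool_pos"],o2["tool_rot"])
print(np.round(P,4)); print(np.round((P-T[:3,3])@T[:3,:3],4))
```

```text
{'tool_pos': array([ 0.6164, -0.0107,  0.1412]), 'tool_rot': array([-0.0366,  1.5537,  0.0323]), 'contact_force': array([ 4.5215, -0.0918,  4.9879]), 'opening': np.float64(0.0386), 't': np.float64(4.0167)}
[[ 5.576e-01 -2.580e-02  1.545e-01]
 [ 5.564e-01  3.000e-04  1.552e-01]
 [ 6.001e-01 -2.510e-02  1.552e-01]
 [ 5.986e-01  3.500e-03  1.558e-01]
 [ 5.822e-01 -1.350e-02  1.556e-01]
 [ 6.280e-01 -1.170e-02  1.553e-01]
 [ 6.486e-01 -1.080e-02  1.556e-01]]
[[-0.0143 -0.0125 -0.0591]
 [-0.0151  0.0136 -0.0592]
 [-0.0143 -0.0137 -0.0166]
 [-0.015   0.0149 -0.0169]
 [-0.0151 -0.0014 -0.034 ]
 [-0.0139 -0.0015  0.0118]
 [-0.0139 -0.0015  0.0324]]
```

Run:
```python
from h import *
o=ctrl.get_obs();print(o["tool_pos"],o["tool_rot"])
show([0.5264,-0.1638,0.145],down(-3.4))
```

```text
[ 0.61636634 -0.01070922  0.1411578 ] [-0.03662376  1.55366588  0.03229465]
shift m [-0.005  -0.149  -0.0965] turn deg [5.92 0.97 0.13]
```

```bash
python3 -m handwheel '[0.3,0,-0.149,-0.09,5.9,0,0, 0.3,0,-0.149,-0.09,5.9,0,0, 0.3,0,-0.149,-0.09,5.9,0,0, 0.3,0,-0.149,-0.09,5.9,0,0, 0.3,0,-0.149,-0.09,5.9,0,0, 0.3,0,-0.149,-0.09,5.9,0,0, 0.3,0,-0.149,-0.09,5.9,0,0]'
python3 - <<'E'
from h import *
snap("wrist","w5");o=ctrl.get_obs();print(o["tool_pos"],o["contact_force"])
show([0.5264,-0.1638,0.066],down(-3.4))
E
```

```text
t: 4.6
tool_pos: [0.5277, -0.163, 0.1288]
tool_rot: [0.047, 1.568, -0.048]
contact_force: [0.3, -0.2, -1.8]
opening: 0.038
[ 0.52795837 -0.16231224  0.12856139] [-0.24249807  0.93749634 -2.02875328]
shift m [ 0.0626 -0.0016 -0.0016] turn deg [ 0.02  0.08 -0.01]
```

View pics/w5.png

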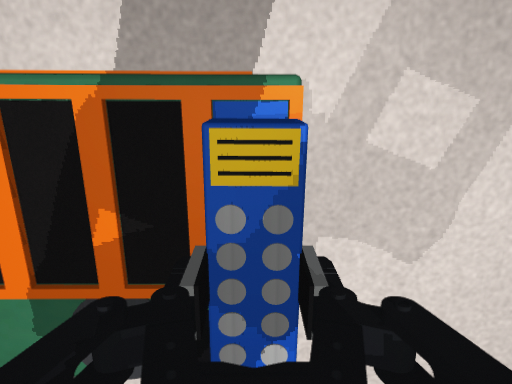

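Run:
```python
from h import *
o,i,d=load("w5")
P=at_z("wrist",[(211,101),(290,101),(84+20,101),(181,101)],.056,o);print(np.round(P,4))
m=(P[0]+P[1])/2; u=np.array([np.cos(np.radians(-3.4)),np.sin(np.radians(-3.4))]); print("bay0 c",m[:2]+.065*u)
print("bay1 c",((P[2]+P[3])/2)[:2]+.065*u)
C=at_z("wrist",[(203,121),(307,121)],o["tool_pos"][2]+.0145,o); print(np.round(C,4),((C[0]+C[1])/2)[:2]+.06*u)
```

```text
[[ 0.4561 -0.1844  0.056 ]
 [ 0.459  -0.1364  0.056 ]
 [ 0.4523 -0.2491  0.056 ]
 [ 0.455  -0.2026  0.056 ]]
bay0 c [ 0.52239763 -0.16426226]
bay1 c [ 0.51854391 -0.22969585]
[[ 0.4624 -0.1776  0.1433]
 [ 0.4647 -0.1394  0.1433]] [ 0.52348636 -0.16208222]
```

```bash
python3 -m handwheel '[0.3,0.035,-0.002,-0.0015,0,0,0, 0.3,0.055,-0.002,-0.0015,0,0,0, 0.3,0.063,-0.002,-0.0015,0,0,0, 0.3,0.065,-0.002,-0.0015,0,0,0, 0.3,0.065,-0.002,-0.0015,0,0,0]'
python3 - <<'E'
from h import *
o=ctrl.get_obs();print(o["tool_pos"],o["contact_force"])
E
```

```text
t: 5.07
tool_pos: [0.5265, -0.1635, 0.0631]
tool_rot: [0.045, 1.57, -0.045]
contact_force: [-0.1, 0.3, -1.6]
opening: 0.0386
[ 0.52653352 -0.16352755  0.06306881] [-0.0827662   0.27622789 -1.62902713]
```

Almost at the floor with no contact yet. I lower about 1.5 mm, open, and rise.

```bash
python3 -m handwheel '[0.3,0.0015,0,0,0,0,0, 0.3,0.0015,0,0,0,0,0, 0.6,0.001,0,0,0,0,0, 0.6,0,0,0,0,0,0, 0.6,0,0,0,0,0,0, 0.6,-0.04,0,0,0,0,0, 0.6,-0.08,0,0,0,0,0, 0.6,-0.12,0,0,0,0,0, 0.6,-0.15,0,0,0,0,0, 0.6,-0.15,0,0,0,0,0]'
python3 - <<'E'
from h import *
snap("wrist","w6");o=ctrl.get_obs();print(o["tool_pos"],o["contact_force"])
E
```

```text
t: 5.9
tool_pos: [0.5295, -0.1666, 0.2223]
tool_rot: [0.042, 1.557, -0.051]
contact_force: [1.0, -0.3, 1.3]
opening: 0.0511
[ 0.52814573 -0.16601127  0.21848573] [0.18770207 0.18444568 0.02330449]
```

View pics/w6.png

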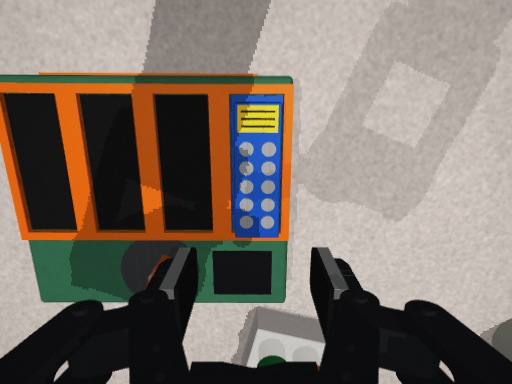

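Control is in the blue bay. Next, press the nest 1 cassette's pad with the fingers shut.

Run:
```python
from h import *
o,i,d=load("w6");print(np.round(cloud("wrist",d,[(258,140),(258,230),(257,105)],o),4))
show([0.4577,0.1993,0.11],down(-2.1))
```

```text
[[ 0.4936 -0.1612  0.0765]
 [ 0.5749 -0.1657  0.0771]
 [ 0.4652 -0.1605  0.0778]]
shift m [ 0.1063  0.3609 -0.093 ] turn deg [-1.3   0.53  0.22]
```

```bash
python3 -m handwheel '[0,0,0.15,-0.05,-1.3,0,0, 0,0,0.15,-0.05,-1.3,0,0, 0,0,0.15,-0.05,-1.3,0,0, 0,0,0.15,-0.05,-1.3,0,0, 0,0.106,0.361,-0.093,-1.3,0,0, 0,0.106,0.361,-0.093,-1.3,0,0, 0,0.106,0.361,-0.093,-1.3,0,0, 0,0.106,0.361,-0.093,-1.3,0,0, 0,0.106,0.361,-0.093,-1.3,0,0, 0,0.106,0.361,-0.093,-1.3,0,0, 0,0.106,0.361,-0.093,-1.3,0,0, 0,0.106,0.361,-0.093,-1.3,0,0]'
python3 - <<'E'
from h import *
snap("wrist","w7")
show([0.4577,0.1993,0.065],down(-2.1))
E
```

```text
t: 6.95
tool_pos: [0.4519, 0.2016, 0.104]
tool_rot: [0.025, 1.576, -0.028]
contact_force: [0.1, -0.6, 1.5]
opening: 0.0003
shift m [ 0.0403 -0.0015  0.0047] turn deg [ 0.08 -0.14  0.08]
```

View pics/w7.png

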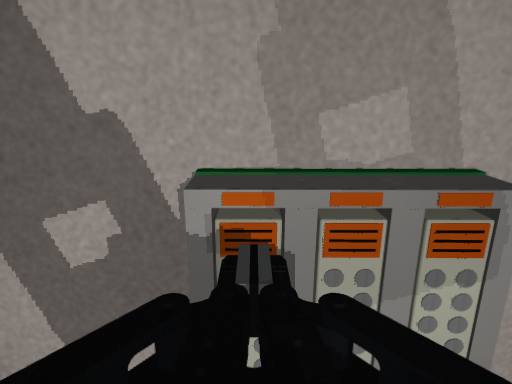

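Run:
```python
from h import *
o,i,d=load("w7")
print(o["tool_pos"],np.round(at_z("wrist",[(219,219),(280,219),(322,219),(384,219),(427,219),(493,219),(195,187),(499,189)],.059,o),4))
```

```text
[0.45194613 0.20162267 0.10402623] [[0.4469 0.1816 0.059 ]
 [0.4481 0.2174 0.059 ]
 [0.4489 0.242  0.059 ]
 [0.4501 0.2783 0.059 ]
 [0.4509 0.3033 0.059 ]
 [0.4521 0.3413 0.059 ]
 [0.4271 0.1691 0.059 ]
 [0.4341 0.3417 0.059 ]]
```

```bash
python3 -m handwheel '[0,0.03,-0.0015,0.0047,0,0,0, 0,0.042,-0.0015,0.0047,0,0,0, 0,0.048,-0.0015,0.0047,0,0,0, 0,0.054,-0.0015,0.0047,0,0,0, 0,0.059,-0.0015,0.0047,0,0,0, 0,0.064,-0.0015,0.0047,0,0,0, 0,0.067,-0.0015,0.0047,0,0,0, 0,0.067,-0.0015,0.0047,0,0,0]'; python3 -m handwheel '[0,-0.03,0,0,0,0,0, 0,-0.07,0,0,0,0,0, 0,-0.11,0,-0.03,0,0,0, 0.6,-0.15,0,-0.05,0,0,0, 0.6,-0.15,0,-0.05,0,0,0, 0.6,-0.15,0,-0.05,0,0,0, 0.6,-0.15,0,-0.05,0,0,0]'
python3 - <<'E'
from h import *
snap("wrist","w8")
E
```

```text
t: 7.67
tool_pos: [0.4597, 0.1994, 0.0427]
tool_rot: [0.028, 1.571, -0.029]
contact_force: [-7.6, -4.3, 15.0]
opening: -0.0
t: 8.25
tool_pos: [0.4093, 0.2014, 0.1904]
tool_rot: [0.029, 1.568, -0.028]
contact_force: [0.3, -0.4, -0.5]
opening: 0.0482
```

View pics/w8.png

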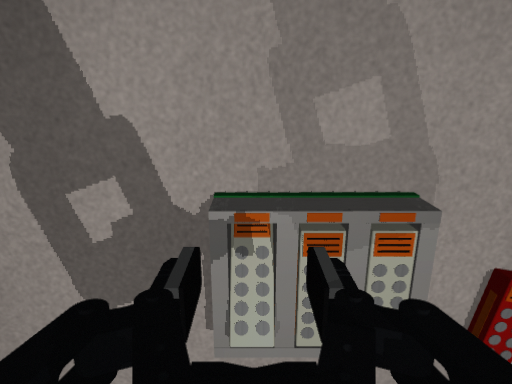

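Run:
```python
from h import *
o,i,d=load("w8")
P=cloud("wrist",d,[(252,v) for v in(232,245,270,290,310,330,342)],o);print(np.round(P,4))
sl=np.polyfit(P[1:,0],P[1:,2],1);print(np.degrees(np.arctan(sl[0])))
cv2.imwrite("pics/w8c.png",cv2.resize(i[190:370,200:330],None,fx=4,fy=3.3,interpolation=cv2.INTER_CUBIC))
```

```text
[[0.4573 0.1987 0.0386]
 [0.4682 0.1983 0.0437]
 [0.4884 0.1976 0.0539]
 [0.5039 0.197  0.0623]
 [0.5187 0.1965 0.071 ]
 [0.5329 0.196  0.0798]
 [0.5433 0.1956 0.0824]]
28.19762830913476
```

View pics/w8c.png

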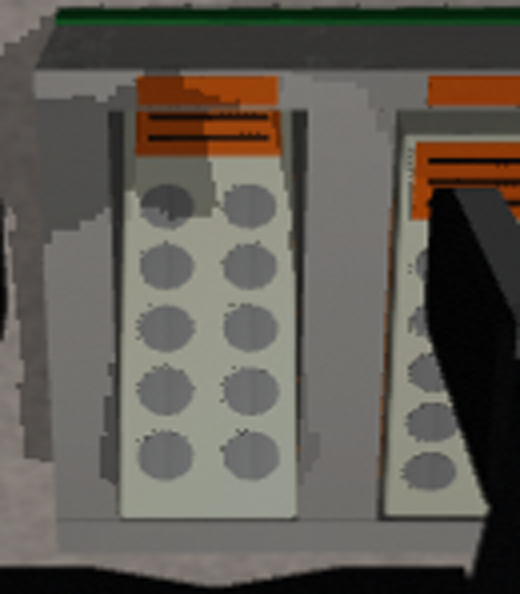

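```bash
cat >> h.py <<'E'
def tiltgrip(name,uvfar,cols,rows,yaw=-2.1,s=.013,dep=.0125,back=.07,half=.06):
    o,i,d=load(name)
    P=cloud("wrist",d,[(c,r) for c in cols for r in rows],o)
    A=np.c_[P[:,:2],np.ones(len(P))]; k,*_=np.linalg.lstsq(A,P[:,2],rcond=None)
    res=A@k-P[:,2]; n=np.array([-k[0],-k[1],1]);n/=np.linalg.norm(n)
    c,r=ray("wrist",uvfar,o)
    F=np.array([c+q*((k@[c[0],c[1],1]-c[2])/(q[2]-k[0]*q[0]-k[1]*q[1])) for q in r])
    tilt=np.degrees(np.arctan(np.hypot(k[0],k[1])))
    print("tilt",tilt,"res",abs(res).max(),"far",np.round(F,4))
    u=np.array([np.cos(np.radians(yaw)),np.sin(np.radians(yaw)),0]);u=u-n*(u@n);u/=np.linalg.norm(u)
    Rm=down(yaw,-tilt); g=F.mean(0)-s*u-dep*n; print("grip tcp",np.round(g,4),"pre",np.round(g+back*n,4)); return g,g+back*n,Rm
E
python3 - <<'E'
from h import *
g,p,Rm=tiltgrip("w8",[(230,347),(274.5,347)],[240,252,264],[256,270,290,310,330])
show(p,Rm);show(g,Rm)
E
```

```text
tilt 51.38707467781863 res 0.06296404837921948 far [[-0.6486  0.3336  1.5022]
 [-5.8721 -0.1299  7.6494]]
grip tcp [-3.2783  0.102   4.5775] pre [-3.2256  0.0874  4.6212]
shift m [-4.4292 -0.2485 -3.6314] turn deg [ 1.000e-02 -5.144e+01  2.000e-02]
shift m [-4.3855 -0.2358 -3.6846] turn deg [ 1.000e-02 -5.144e+01  2.000e-02]
```

```bash
python3 - <<'E'
import re
t=open('h.py').read()
t=t.replace("    A=np.c_[P[:,:2],np.ones(len(P))]; k,","    P=P[(P[:,2]<.12)&(P[:,2]>.02)]; print(len(P)); A=np.c_[P[:,:2],np.ones(len(P))]; k,")
open('h.py','w').write(t)
E
python3 - <<'E'
from h import *
g,p,Rm=tiltgrip("w8",[(230,347),(274.5,347)],[240,252,264],[256,270,290,310,330])
show(p,Rm);show(g,Rm)
E
```

```text
14
tilt 27.858383610425275 res 0.002117353437787073 far [[0.5457 0.1762 0.0848]
 [0.5467 0.2151 0.0855]]
grip tcp [0.5406 0.1963 0.068 ] pre [0.5079 0.1961 0.1299]
shift m [ 0.0588 -0.0014  0.0993] turn deg [ 1.000e-02 -2.791e+01  2.000e-02]
shift m [1.206e-01 1.000e-04 1.321e-01] turn deg [ 1.000e-02 -2.791e+01  2.000e-02]
```

```bash
python3 -m handwheel '[0.65,0.01,0,0.03,0,-7,0, 0.65,0.03,-0.001,0.06,0,-14,0, 0.65,0.045,-0.001,0.085,0,-21,0, 0.65,0.0588,-0.0014,0.0993,0,-27.9,0, 0.65,0.0588,-0.0014,0.0993,0,-27.9,0, 0.65,0.0588,-0.0014,0.0993,0,-27.9,0, 0.65,0.0588,-0.0014,0.0993,0,-27.9,0]'
python3 - <<'E'
from h import *
snap("wrist","w9")
g,p,Rm=tiltgrip("w8",[(230,347),(274.5,347)],[240,252,264],[256,270,290,310,330])
show(g,Rm)
E
```

```text
t: 8.88
tool_pos: [0.508, 0.1962, 0.1307]
tool_rot: [0.02, 1.087, -0.033]
contact_force: [1.0, 0.2, 0.3]
opening: 0.0557
14
tilt 27.858203985265423 res 0.0021173542359623487 far [[0.5459 0.1761 0.0846]
 [0.5469 0.215  0.0852]]
grip tcp [0.5408 0.1961 0.0678] pre [0.5081 0.1959 0.1297]
shift m [ 0.0718  0.0008 -0.002 ] turn deg [-0.02  0.02 -0.01]
```

View pics/w9.png

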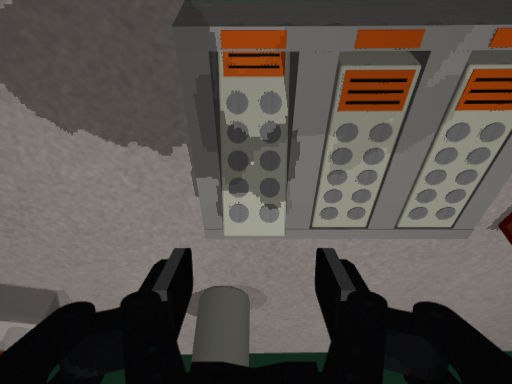

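```bash
python3 -m handwheel '[0.65,0.03,0.0008,-0.002,0,0,0, 0.65,0.055,0.0008,-0.002,0,0,0, 0.65,0.068,0.0008,-0.002,0,0,0, 0.65,0.0735,0.0008,-0.002,0,0,0, 0.65,0.0735,0.0008,-0.002,0,0,0, 0.3,0.0735,0.0008,-0.002,0,0,0, 0.3,0.0735,0.0008,-0.002,0,0,0, 0.3,0.0735,0.0008,-0.002,0,0,0, 0.3,0.0735,0.0008,-0.002,0,0,0]' 70; python3 -m handwheel '[0.3,-0.0177,0,0.0094,0,0,0, 0.3,-0.0353,0,0.0188,0,0,0, 0.3,-0.053,0,0.0282,0,0,0, 0.3,-0.0706,0,0.0376,0,0,0, 0.3,-0.0883,0,0.047,0,0,0, 0.3,-0.106,0,0.0564,0,0,0, 0.3,-0.106,0,0.0564,0,0,0]'
python3 - <<'E'
from h import *
snap("wrist","w10")
E
```

```text
t: 9.68
tool_pos: [0.5419, 0.1961, 0.0673]
tool_rot: [0.02, 1.08, -0.032]
contact_force: [-0.2, -1.2, 3.6]
opening: 0.0381
t: 10.27
tool_pos: [0.5432, 0.1968, 0.1911]
tool_rot: [0.022, 1.075, -0.031]
contact_force: [1.4, 1.2, -0.0]
opening: 0.0379
```

View pics/w10.png

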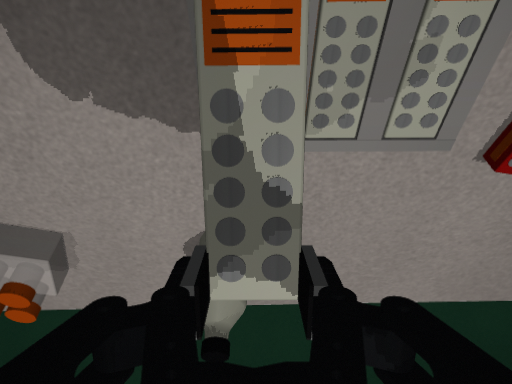

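```bash
cat >> h.py <<'E'
def held(name,pts,ends):
    o,i,d=load(name); T=pose_T(o["tool_pos"],o["tool_rot"])
    P=cloud("wrist",d,pts,o); L=(P-T[:3,3])@T[:3,:3]; L=L[abs(L[:,0])<.05]
    k=np.linalg.lstsq(np.c_[L[:,1:],np.ones(len(L))],L[:,0],rcond=None)[0]
    print(len(L),"pitch deg",np.degrees(np.arctan(k[1])),"roll",np.degrees(np.arctan(k[0])),"top x at TCP",k[2])
    c,r=ray("wrist",ends,o); c=(c-T[:3,3])@T[:3,:3]; r=r@T[:3,:3]
    F=[]
    for q in r:
        t=(k@[c[1],c[2],1]-c[0])/(q[0]-k[0]*q[1]-k[1]*q[2]); F.append(c+q*t)
    print("ends in tool",np.round(F,4))
E
python3 - <<'E'
from h import *
held("w10",[(c,r) for c in(215,252,290) for r in(75,125,170,210,250,285)],[(209,299),(301,299)])
print(ctrl.get_obs()["tool_pos"])
E
```

```text
18 pitch deg -1.541910859351055 roll 0.25191341292670905 top x at TCP -0.01356393164453656
ends in tool [[-0.014  -0.0193  0.0112]
 [-0.0138  0.0206  0.0114]]
[0.54209124 0.19648146 0.1883056 ]
```

Run:
```python
from h import *
show([0.5666,-0.2324,0.17],down(-3.4,1.5))
a=rel([0.545,0.05,0.18],down(-2.5,-14));print(np.round(a[0],3),np.round(a[1],1))
```

```text
shift m [ 0.0343 -0.4277  0.0271] turn deg [ 1.27 29.68 -0.43]
[ 0.011 -0.146  0.003] [ 0.3 14.2 -0.3]
```

```bash
python3 -m handwheel '[0.3,0.003,-0.04,0.002,0,5,0, 0.3,0.006,-0.08,0.004,0,11,0, 0.3,0.01,-0.12,0.007,0,17,0, 0.3,0.015,-0.16,0.01,0,23,0, 0.3,0.02,-0.2,0.014,1.27,29.7,-0.4, 0.3,0.0343,-0.4277,0.0271,1.27,29.7,-0.4, 0.3,0.0343,-0.4277,0.0271,1.27,29.7,-0.4, 0.3,0.0343,-0.4277,0.0271,1.27,29.7,-0.4, 0.3,0.0343,-0.4277,0.0271,1.27,29.7,-0.4, 0.3,0.0343,-0.4277,0.0271,1.27,29.7,-0.4, 0.3,0.0343,-0.4277,0.0271,1.27,29.7,-0.4, 0.3,0.0343,-0.4277,0.0271,1.27,29.7,-0.4]';python3 -m handwheel '[0.3,0.05,0,0,0,0,0, 0.3,0.05,0,0,0,0,0]'
python3 - <<'E'
from h import *
snap("wrist","w11")
print(ctrl.get_obs()["tool_pos"])
show([0.5666,-0.2324,0.066],down(-3.4,1.5))
E
```

```text
t: 11.32
tool_pos: [0.5639, -0.2368, 0.1648]
tool_rot: [0.051, 1.605, -0.052]
contact_force: [0.2, 0.3, -2.4]
opening: 0.0384
t: 11.48
tool_pos: [0.5602, -0.2311, 0.1108]
tool_rot: [0.051, 1.61, -0.044]
contact_force: [-2.6, 1.4, -4.4]
opening: 0.0384
[ 0.55918457 -0.23011539  0.10970516]
shift m [ 0.0433 -0.002   0.0094] turn deg [-0.01 -0.98 -0.25]
```

View pics/w11.png

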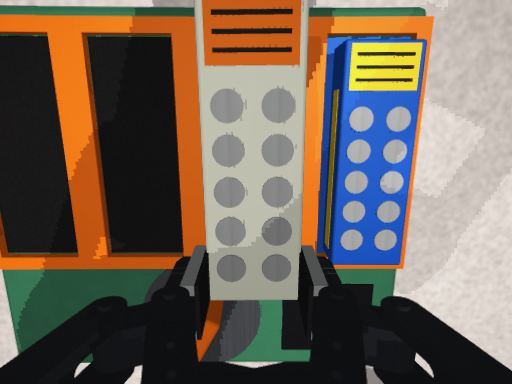

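```bash
python3 -m handwheel '[0.3,0,0,0,0,0,0, 0.3,0,0,0,0,0,0, 0.3,0,0,0,0,0,0]'
python3 - <<'E'
from h import *
snap("wrist","w12")
print(ctrl.get_obs()["tool_pos"])
show([0.5666,-0.2324,0.066],down(-3.4,1.5))
held("w12",[(c,r) for c in(215,252,290) for r in(75,125,170,210,250,285)],[(209,299),(301,299)])
o,i,d=load("w12")
cv2.imwrite("pics/w12c.png",cv2.resize(i[0:330,150:440],None,fx=2,fy=1.8))
E
```

```text
t: 11.78
tool_pos: [0.5648, -0.2328, 0.1194]
tool_rot: [0.045, 1.599, -0.048]
contact_force: [-0.5, 0.6, -0.3]
opening: 0.038
[ 0.56491748 -0.23301771  0.11967128]
shift m [0.0536 0.0009 0.0032] turn deg [ 0.03 -0.14  0.18]
18 pitch deg -1.2296923317183845 roll -0.6980072645580546 top x at TCP -0.013793883333655632
ends in tool [[-0.0138 -0.0192  0.0113]
 [-0.0143  0.0206  0.011 ]]
```

View pics/w12c.png

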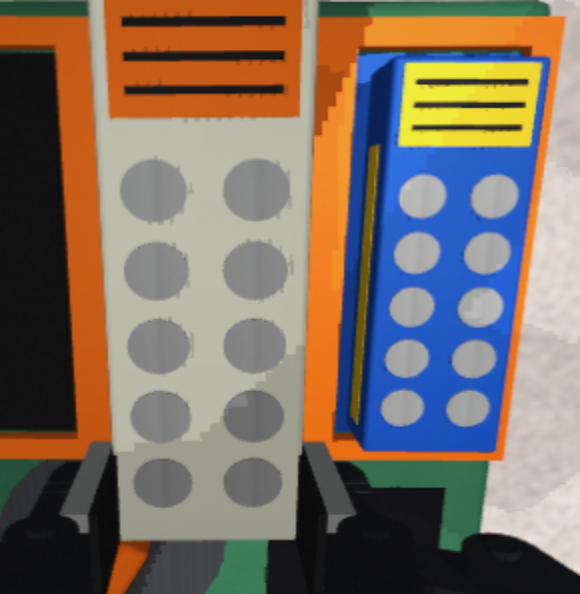

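```bash
python3 -m handwheel '[0.3,0.03,0.001,0.003,0,0,0, 0.3,0.045,0.001,0.003,0,0,0, 0.3,0.052,0.001,0.003,0,0,0, 0.3,0.055,0.001,0.003,0,0,0, 0.3,0.055,0.001,0.003,0,0,0, 0.3,0.055,0.001,0.003,0,0,0]'
```

```text
t: 12.33
tool_pos: [0.5662, -0.2327, 0.0642]
tool_rot: [0.045, 1.599, -0.049]
contact_force: [0.3, -0.0, -0.4]
opening: 0.038
```

```bash
python3 -m handwheel '[0.3,0.001,0,0,0,0,0, 0.3,0.002,0,0,0,0,0, 0.3,0.002,0,0,0,0,0, 0.45,0.001,0,0,0,0,0, 0.58,0,0,0,0,0,0, 0.58,0,0,0,0,0,0, 0.58,0,0,0,0,0,0, 0.58,-0.03,0,0,0,0,0, 0.58,-0.07,0,0,0,0,0, 0.58,-0.11,0,0,0,0,0, 0.58,-0.15,0,0,0,0,0, 0.58,-0.15,0,0,0,0,0]'
python3 - <<'E'
from h import *
snap("wrist","w13")
o,i,d=load("w13")
print(np.round(cloud("wrist",d,[(176+60,100)],o),4))
E
```

```text
t: 13.33
tool_pos: [0.5742, -0.2345, 0.2238]
tool_rot: [0.04, 1.587, -0.054]
contact_force: [0.6, -1.4, 2.0]
opening: 0.0498
[[ 0.5006 -0.2456  0.0756]]
```

View pics/w13.png

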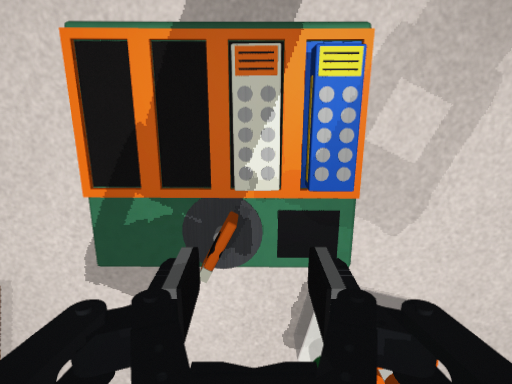

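Run:
```python
from h import *
o,i,d=load("w13")
for uv in [(258,50),(257,80),(240,130),(275,130),(256,187),(340,55),(335,187),(318,100),(355,100)]: print(uv,np.round(cloud("wrist",d,[uv],o)[0],4))
cv2.imwrite("pics/w13c.png",cv2.resize(i[20:290,50:390],None,fx=2.3,fy=2.2,interpolation=cv2.INTER_CUBIC))
```

```text
(258, 50) [ 0.4642 -0.2255  0.078 ]
(257, 80) [ 0.4862 -0.2275  0.0772]
(240, 130) [ 0.5249 -0.244   0.077 ]
(275, 130) [ 0.5267 -0.2146  0.0756]
(256, 187) [ 0.5751 -0.2334  0.0758]
(340, 55) [ 0.4719 -0.1615  0.0789]
(335, 187) [ 0.5787 -0.1643  0.0776]
(318, 100) [ 0.5047 -0.1783  0.0757]
(355, 100) [ 0.5065 -0.1484  0.0771]
```

View pics/w13c.png

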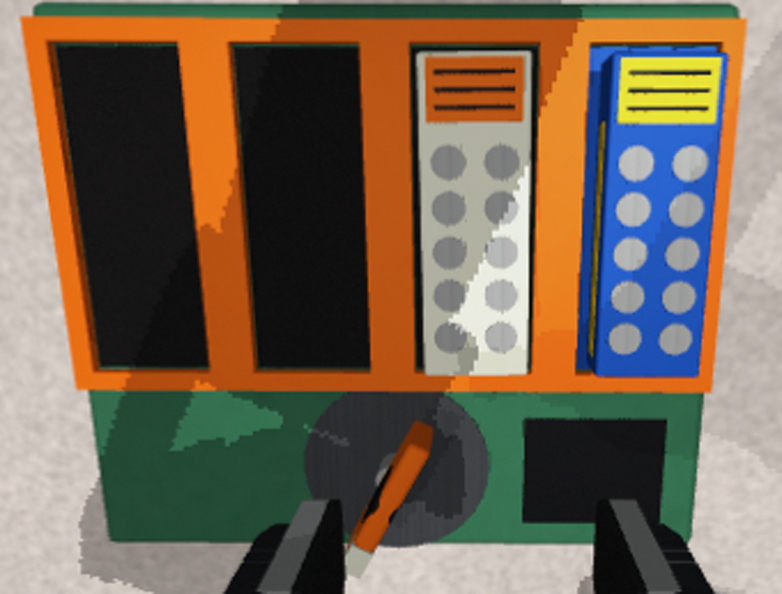

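Run:
```python
from h import *
o,i,d=load("w13")
S=lambda L:[(u/2.3+50,v/2.2+20) for u,v in L]
rep("b2",S([(230,42),(358,42),(372,370),(255,370)]),.056,o)
rep("b3",S([(49,42),(178,42),(209,369),(94,369)]),.056,o)
rep("b1",S([(410,42),(539,42),(530,372),(415,372)]),.056,o)
rep("frame",S([(22,16),(746,20),(713,392),(78,389)]),.056,o)
print(np.round(at_z("wrist",S([(424,432),(367,547),(355,570)]),.099,o),4))
print(np.round(at_z("wrist",S([(397,467)]),.067,o),4))
```

```text
b2 [ 0.5131 -0.2957  0.056 ] L 0.1288 W 0.0474 yaw -3.39 yawW -3.28
b3 [ 0.5091 -0.3617  0.056 ] L 0.1283 W 0.047 yaw -3.7 yawW -3.18
b1 [ 0.5173 -0.2302  0.056 ] L 0.1295 W 0.0471 yaw -3.62 yawW -3.37
frame [ 0.5156 -0.2626  0.056 ] L 0.1457 W 0.2617 yaw -3.26 yawW -3.62
[[ 0.5936 -0.2525  0.099 ]
 [ 0.6403 -0.2776  0.099 ]
 [ 0.6501 -0.2832  0.099 ]]
[[ 0.6195 -0.2675  0.067 ]]
```

Run:
```python
from h import *
show([0.459,0.2613,0.115],down(-2.1))
```

```text
shift m [ 0.1041  0.4882 -0.1409] turn deg [-1.31 -1.18  0.39]
```

```bash
python3 -m handwheel '[0,0.01,0.1,-0.03,-1.3,-1.2,0.4, 0,0.01,0.2,-0.06,-1.3,-1.2,0.4, 0,0.01,0.2,-0.06,-1.3,-1.2,0.4, 0,0.01,0.2,-0.06,-1.3,-1.2,0.4, 0,0.01,0.2,-0.06,-1.3,-1.2,0.4, 0,0.104,0.488,-0.141,-1.3,-1.2,0.4, 0,0.104,0.488,-0.141,-1.3,-1.2,0.4, 0,0.104,0.488,-0.141,-1.3,-1.2,0.4, 0,0.104,0.488,-0.141,-1.3,-1.2,0.4, 0,0.104,0.488,-0.141,-1.3,-1.2,0.4, 0,0.104,0.488,-0.141,-1.3,-1.2,0.4, 0,0.104,0.488,-0.141,-1.3,-1.2,0.4]'; python3 -m handwheel '[0,0,0,0,0,0,0, 0,0,0,0,0,0,0, 0,0,0,0,0,0,0, 0,0,0,0,0,0,0]'
python3 - <<'E'
from h import *
snap("wrist","w14")
show([0.459,0.2613,0.065],down(-2.1))
E
```

```text
t: 14.38
tool_pos: [0.4579, 0.2437, 0.1168]
tool_rot: [0.033, 1.583, -0.025]
contact_force: [0.8, -0.6, 0.5]
opening: 0.0001
t: 14.72
tool_pos: [0.46, 0.2413, 0.1186]
tool_rot: [0.034, 1.581, -0.026]
contact_force: [-0.3, 0.2, -0.3]
opening: 0.0
shift m [ 0.0541  0.0198 -0.0015] turn deg [-0.12 -0.57 -0.32]
```

View pics/w14.png

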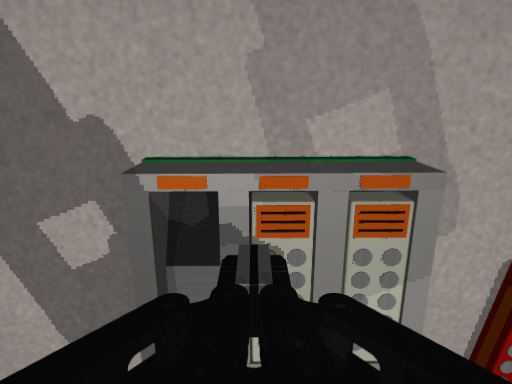

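```bash
python3 -m handwheel '[0,0.01,0.0198,-0.0015,0,-0.5,0, 0,0.04,0.0198,-0.0015,0,-0.5,0, 0,0.056,0.0198,-0.0015,0,-0.5,0, 0,0.062,0.0198,-0.0015,0,-0.5,0, 0,0.067,0.0198,-0.0015,0,-0.5,0, 0,0.072,0.0198,-0.0015,0,-0.5,0, 0,0.077,0.0198,-0.0015,0,-0.5,0, 0,0.08,0.0198,-0.0015,0,-0.5,0, 0,0.08,0.0198,-0.0015,0,-0.5,0]'; python3 -m handwheel '[0,-0.03,0,0,0,0,0, 0,-0.07,0,0,0,0,0, 0,-0.11,0,-0.03,0,0,0, 0.65,-0.15,0,-0.05,0,0,0, 0.65,-0.15,0,-0.05,0,0,0, 0.65,-0.15,0,-0.05,0,0,0, 0.65,-0.15,0,-0.05,0,0,0, 0.65,-0.15,0,-0.05,0,0,0]'
python3 - <<'E'
from h import *
o,i,d=snap("wrist","w15")
cv2.imwrite("pics/w15c.png",cv2.resize(i[190:370,180:380],None,fx=3.5,fy=3.3,interpolation=cv2.INTER_CUBIC))
E
```

```text
t: 15.52
tool_pos: [0.4594, 0.2625, 0.0415]
tool_rot: [0.033, 1.571, -0.025]
contact_force: [-4.4, -3.2, 9.7]
opening: -0.0001
t: 16.18
tool_pos: [0.408, 0.2631, 0.1873]
tool_rot: [0.033, 1.574, -0.026]
contact_force: [-0.6, -0.3, 0.4]
opening: 0.0553
```

View pics/w15c.png

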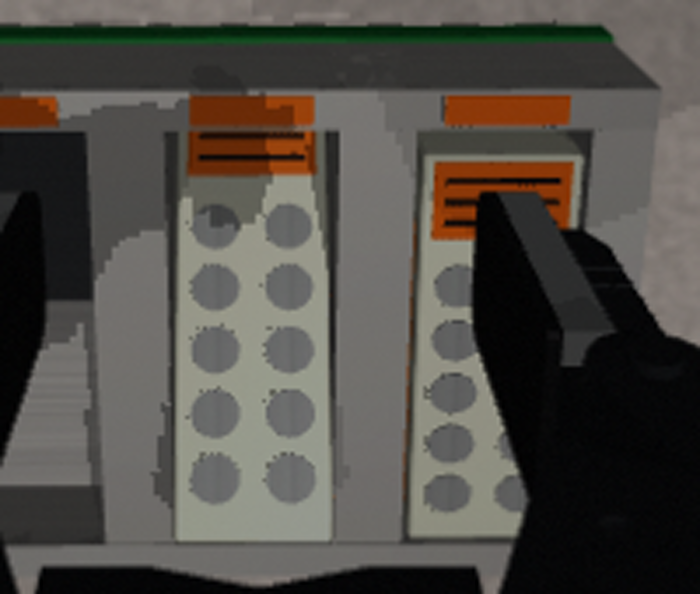

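Run:
```python
from h import *
g,p,Rm=tiltgrip("w15",[(230.3,353.9),(274.6,353.9)],[240,252,264],[260,276,296,316,336],dep=.0145)
show(p,Rm);show(g,Rm)
```

```text
15
tilt 27.625006886891846 res 0.0017398312939846394 far [[0.5476 0.2385 0.0848]
 [0.5488 0.2768 0.0852]]
grip tcp [0.5434 0.2581 0.0661] pre [0.511  0.2584 0.1281]
shift m [ 0.058  -0.0009  0.1036] turn deg [ -0.09 -27.91  -0.21]
shift m [ 0.1199 -0.0002  0.1364] turn deg [ -0.09 -27.91  -0.21]
```

```bash
python3 -m handwheel '[0.65,0.01,0,0.03,0,-7,0, 0.65,0.03,-0.001,0.06,0,-14,0, 0.65,0.045,-0.001,0.085,0,-21,0, 0.65,0.058,-0.001,0.1036,0,-27.9,-0.2, 0.65,0.058,-0.001,0.1036,0,-27.9,-0.2, 0.65,0.058,-0.001,0.1036,0,-27.9,-0.2, 0.65,0.058,-0.001,0.1036,0,-27.9,-0.2, 0.65,0.058,-0.001,0.1036,0,-27.9,-0.2]'
python3 - <<'E'
from h import *
snap("wrist","w16")
g,p,Rm=tiltgrip("w15",[(230.3,353.9),(274.6,353.9)],[240,252,264],[260,276,296,316,336],dep=.0145)
show(g,Rm)
E
```

```text
t: 16.9
tool_pos: [0.5127, 0.2593, 0.1324]
tool_rot: [0.024, 1.085, -0.033]
contact_force: [0.0, 0.4, 1.0]
opening: 0.0555
15
tilt 27.624676885159932 res 0.0017398201984958617 far [[0.5478 0.2383 0.0845]
 [0.549  0.2767 0.085 ]]
grip tcp [0.5436 0.2579 0.0659] pre [0.5112 0.2583 0.1279]
shift m [ 0.0735 -0.0006 -0.0041] turn deg [-0.17  0.26 -0.14]
```

View pics/w16.png

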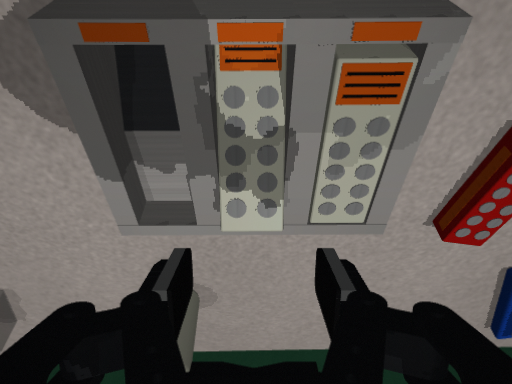

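```bash
python3 -m handwheel '[0.65,0.03,-0.0006,-0.003,0,0,0, 0.65,0.055,-0.0006,-0.004,0,0,0, 0.65,0.068,-0.0006,-0.004,0,0,0, 0.65,0.0735,-0.0006,-0.004,0,0,0, 0.65,0.0735,-0.0006,-0.004,0,0,0, 0.3,0.0735,-0.0006,-0.004,0,0,0, 0.3,0.0735,-0.0006,-0.004,0,0,0, 0.3,0.0735,-0.0006,-0.004,0,0,0, 0.3,0.0735,-0.0006,-0.004,0,0,0]' 70; python3 -m handwheel '[0.3,-0.0177,0,0.0094,0,0,0, 0.3,-0.0353,0,0.0188,0,0,0, 0.3,-0.053,0,0.0282,0,0,0, 0.3,-0.0706,0,0.0376,0,0,0, 0.3,-0.0883,0,0.047,0,0,0, 0.3,-0.106,0,0.0564,0,0,0, 0.3,-0.106,0,0.0564,0,0,0, 0.3,-0.106,0,0.0564,0,0,0]'
python3 - <<'E'
from h import *
snap("wrist","w17")
E
```

```text
t: 17.7
tool_pos: [0.5433, 0.2578, 0.0658]
tool_rot: [0.023, 1.083, -0.032]
contact_force: [-0.5, -1.1, 3.6]
opening: 0.0382
t: 18.37
tool_pos: [0.5433, 0.2576, 0.1854]
tool_rot: [0.024, 1.083, -0.032]
contact_force: [0.0, -0.5, -1.2]
opening: 0.0383
```

View pics/w17.png

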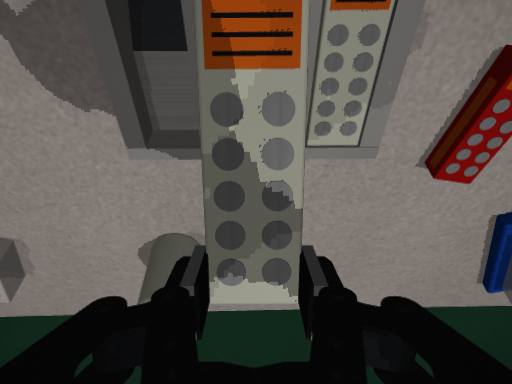

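Run:
```python
from h import *
held("w17",[(c,r) for c in(215,252,290) for r in(75,125,170,210,250,285)],[(209,302.5),(300,302.5)])
a=np.radians(-3.4); u=np.array([np.cos(a),np.sin(a)])
t=np.array([.5132,-.2956])+.0477*u; print(t)
show([t[0],t[1],0.17],down(-3.4,1.5))
```

```text
18 pitch deg -1.151189119453936 roll 0.3179434213571875 top x at TCP -0.014649137548831489
ends in tool [[-0.015  -0.0192  0.0123]
 [-0.0148  0.0201  0.0125]]
[ 0.56081604 -0.29842891]
shift m [ 0.0289 -0.5545  0.0293] turn deg [ 1.19 29.26 -0.42]
```

```bash
python3 -m handwheel '[0.3,0.003,-0.04,0.002,0,5,0, 0.3,0.006,-0.08,0.004,0,11,0, 0.3,0.01,-0.12,0.007,0,17,0, 0.3,0.015,-0.16,0.01,0,23,0, 0.3,0.018,-0.2,0.014,1.2,29,-0.4, 0.3,0.02,-0.24,0.016,1.2,29,-0.4, 0.3,0.02,-0.28,0.018,1.2,29,-0.4, 0.3,0.022,-0.32,0.02,1.2,29,-0.4, 0.3,0.024,-0.36,0.023,1.2,29,-0.4, 0.3,0.026,-0.4,0.026,1.2,29,-0.4, 0.3,0.028,-0.44,0.028,1.2,29,-0.4, 0.3,0.029,-0.48,0.0293,1.2,29,-0.4]'
python3 - <<'E'
from h import *
show([0.5608,-0.2984,0.13],down(-3.4,1.2))
E
```

```text
t: 19.42
tool_pos: [0.5628, -0.2253, 0.1678]
tool_rot: [0.049, 1.595, -0.045]
contact_force: [0.2, 0.3, -0.8]
opening: 0.0383
shift m [ 0.0376 -0.0731  0.0033] turn deg [-0.03 -0.2  -0.12]
```

```bash
python3 -m handwheel '[0.3,0.005,-0.035,0.0013,0,0,0, 0.3,0.02,-0.065,0.002,0,0,0, 0.3,0.0376,-0.0731,0.003,0,0,0, 0.3,0.0376,-0.0731,0.003,0,0,0, 0.3,0.0376,-0.0731,0.003,0,0,0, 0.3,0.0376,-0.0731,0.003,0,0,0]'
python3 - <<'E'
from h import *
snap("wrist","w18")
show([0.5608,-0.2984,0.065],down(-3.4,1.2))
held("w18",[(c,r) for c in(215,252,290) for r in(75,125,170,210,250,285)],[(209,302.5),(300,302.5)])
E
```

```text
t: 19.92
tool_pos: [0.5617, -0.296, 0.1321]
tool_rot: [0.048, 1.593, -0.045]
contact_force: [0.1, 0.4, -1.4]
opening: 0.0382
shift m [ 0.0683 -0.0025  0.0001] turn deg [ 0.05 -0.   -0.04]
18 pitch deg -1.130380728028611 roll -0.30232677312499917 top x at TCP -0.014477461232733383
ends in tool [[-0.0146 -0.0192  0.0125]
 [-0.0148  0.0202  0.0124]]
```

View pics/w18.png

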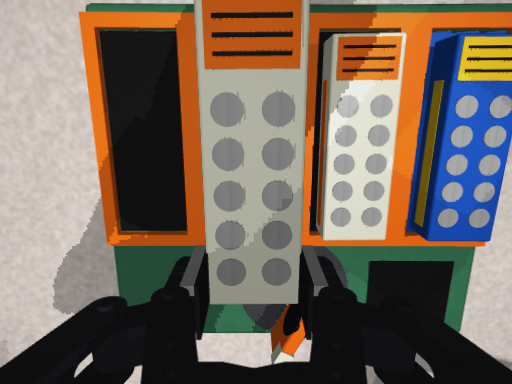

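```bash
python3 -m handwheel '[0.3,0.035,-0.0025,0,0,0,0, 0.3,0.055,-0.0025,0,0,0,0, 0.3,0.065,-0.0025,0,0,0,0, 0.3,0.069,-0.0025,0,0,0,0, 0.3,0.069,-0.0025,0,0,0,0, 0.3,0.069,-0.0025,0,0,0,0]'
```

```text
t: 20.47
tool_pos: [0.5615, -0.2996, 0.0659]
tool_rot: [0.046, 1.589, -0.047]
contact_force: [1.4, 0.2, -2.0]
opening: 0.038
```

```bash
python3 -m handwheel '[0.3,0.002,0.0005,0,0,0,0, 0.3,0.0035,0.0005,0,0,0,0, 0.3,0.0035,0.0005,0,0,0,0]'
```

```text
t: 20.72
tool_pos: [0.5612, -0.2994, 0.0619]
tool_rot: [0.047, 1.589, -0.047]
contact_force: [0.1, -0.0, -0.4]
opening: 0.038
```

```bash
python3 -m handwheel '[0.3,0.001,0,0,0,0,0, 0.45,0.001,0,0,0,0,0, 0.58,0,0,0,0,0,0, 0.58,0,0,0,0,0,0, 0.58,0,0,0,0,0,0, 0.58,-0.03,0,0,0,0,0, 0.58,-0.07,0,0,0,0,0, 0.58,-0.11,0,0,0,0,0, 0.58,-0.15,0,0,0,0,0, 0.58,-0.15,0,0,0,0,0]'
python3 - <<'E'
from h import *
snap("wrist","w19")
o,i,d=load("w19")
for uv in [(256,60),(256,180)]: print(np.round(cloud("wrist",d,[uv],o),4))
show([0.461,0.3232,0.12],down(-2.1))
E
```

```text
t: 21.55
tool_pos: [0.5676, -0.3019, 0.2221]
tool_rot: [0.04, 1.577, -0.053]
contact_force: [0.9, -1.1, 1.6]
opening: 0.0495
[[ 0.4664 -0.2949  0.0778]]
[[ 0.5631 -0.3004  0.0764]]
shift m [ 0.0958  0.6175 -0.1412] turn deg [-1.31 -0.61  0.33]
```

View pics/w19.png

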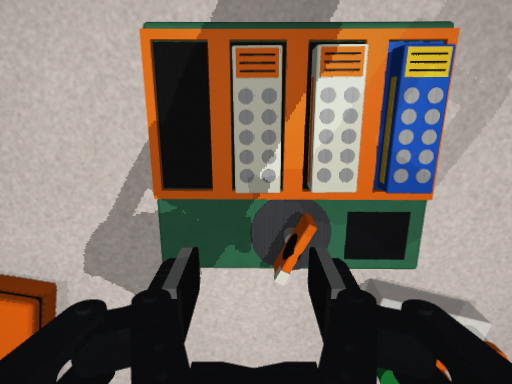

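```bash
python3 -m handwheel '[0,0.01,0.1,-0.03,-1.3,-0.6,0.3, 0,0.01,0.2,-0.06,-1.3,-0.6,0.3, 0,0.01,0.25,-0.07,-1.3,-0.6,0.3, 0,0.01,0.25,-0.07,-1.3,-0.6,0.3, 0,0.01,0.25,-0.07,-1.3,-0.6,0.3, 0,0.01,0.25,-0.07,-1.3,-0.6,0.3, 0,0.096,0.617,-0.14,-1.3,-0.6,0.3, 0,0.096,0.617,-0.14,-1.3,-0.6,0.3, 0,0.096,0.617,-0.14,-1.3,-0.6,0.3, 0,0.096,0.617,-0.14,-1.3,-0.6,0.3, 0,0.096,0.617,-0.14,-1.3,-0.6,0.3, 0,0.096,0.617,-0.14,-1.3,-0.6,0.3]'
python3 - <<'E'
from h import *
show([0.4615,0.3233,0.11],down(-2.1))
E
```

```text
t: 22.6
tool_pos: [0.4758, 0.1884, 0.1467]
tool_rot: [0.033, 1.583, -0.025]
contact_force: [0.5, 0.1, -0.4]
opening: 0.0003
shift m [ 0.0377  0.1341 -0.0188] turn deg [-0.02 -0.69 -0.31]
```

```bash
python3 -m handwheel '[0,0.03,0.13,-0.019,0,-0.6,0, 0,0.03,0.13,-0.019,0,-0.6,0, 0,0.03,0.13,-0.019,0,-0.6,0, 0,0.03,0.13,-0.019,0,-0.6,0, 0,0.03,0.13,-0.019,0,-0.6,0, 0,0.03,0.13,-0.019,0,-0.6,0, 0,0.03,0.13,-0.019,0,-0.6,0]'
python3 - <<'E'
from h import *
snap("wrist","w20")
show([0.4615,0.3233,0.065],down(-2.1))
E
```

```text
t: 23.18
tool_pos: [0.4629, 0.3164, 0.1191]
tool_rot: [0.034, 1.571, -0.026]
contact_force: [-0.4, -0.2, 1.0]
opening: -0.0001
shift m [ 0.0545  0.0067 -0.002 ] turn deg [-0.11  0.   -0.31]
```

View pics/w20.png

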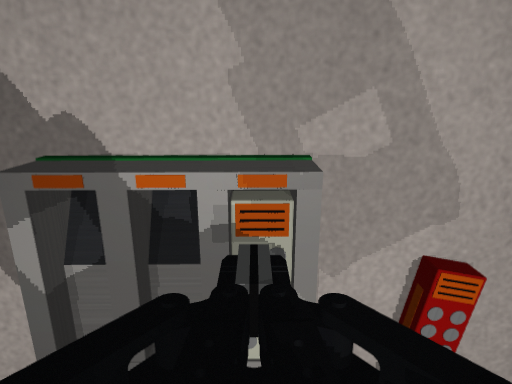

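```bash
python3 -m handwheel '[0,0.01,0.0067,-0.002,0,0,0, 0,0.04,0.0067,-0.002,0,0,0, 0,0.056,0.0067,-0.002,0,0,0, 0,0.062,0.0067,-0.002,0,0,0, 0,0.067,0.0067,-0.002,0,0,0, 0,0.072,0.0067,-0.002,0,0,0, 0,0.077,0.0067,-0.002,0,0,0, 0,0.08,0.0067,-0.002,0,0,0, 0,0.08,0.0067,-0.002,0,0,0]'; python3 -m handwheel '[0,-0.03,0,0,0,0,0, 0,-0.07,0,0,0,0,0, 0,-0.11,0,-0.03,0,0,0, 0.65,-0.15,0,-0.05,0,0,0, 0.65,-0.15,0,-0.05,0,0,0, 0.65,-0.15,0,-0.05,0,0,0, 0.65,-0.15,0,-0.05,0,0,0, 0.65,-0.15,0,-0.05,0,0,0]'
python3 - <<'E'
from h import *
o,i,d=snap("wrist","w21")
cv2.imwrite("pics/w21c.png",cv2.resize(i[190:370,180:380],None,fx=3.5,fy=3.3,interpolation=cv2.INTER_CUBIC))
E
```

```text
t: 23.98
tool_pos: [0.4621, 0.3251, 0.0418]
tool_rot: [0.034, 1.569, -0.024]
contact_force: [-2.7, -2.8, 7.4]
opening: 0.0002
t: 24.65
tool_pos: [0.4108, 0.3252, 0.1878]
tool_rot: [0.033, 1.572, -0.026]
contact_force: [-0.7, 0.1, -0.3]
opening: 0.0551
```

View pics/w21c.png

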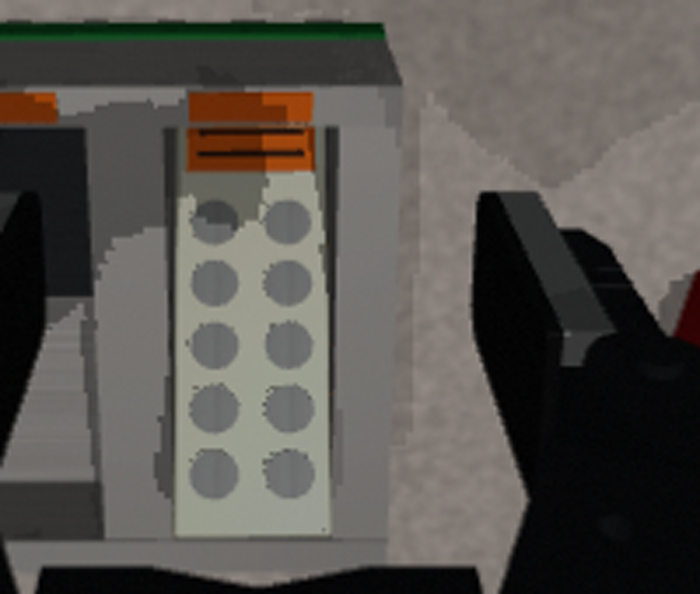

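Tipped; the far corners are at crop (175,536) and (331,536).

Run:
```python
from h import *
g,p,Rm=tiltgrip("w21",[(230.1,352.4),(274.6,352.4)],[240,252,264],[260,276,296,316,336],dep=.0145)
show(p,Rm);show(g,Rm)
```

```text
15
tilt 28.49692623312317 res 0.001667516596624008 far [[0.5487 0.3006 0.0858]
 [0.5505 0.339  0.0856]]
grip tcp [0.5451 0.3198 0.0668] pre [0.5118 0.3216 0.1283]
shift m [0.0585 0.0002 0.1014] turn deg [ -0.09 -28.67  -0.2 ]
shift m [ 0.12   -0.0007  0.135 ] turn deg [ -0.09 -28.67  -0.2 ]
```

```bash
python3 -m handwheel '[0.65,0.01,0,0.03,0,-7,0, 0.65,0.03,0,0.06,0,-14,0, 0.65,0.045,0,0.085,0,-21,0, 0.65,0.0585,0,0.1014,0,-28,-0.2, 0.65,0.0585,0,0.1014,0,-28,-0.2, 0.65,0.0585,0,0.1014,0,-28,-0.2, 0.65,0.0585,0,0.1014,0,-28,-0.2, 0.65,0.0585,0,0.1014,0,-28,-0.2]'
python3 - <<'E'
from h import *
snap("wrist","w22")
g,p,Rm=tiltgrip("w21",[(230.1,352.4),(274.6,352.4)],[240,252,264],[260,276,296,316,336],dep=.0145)
show(g,Rm)
E
```

```text
t: 25.37
tool_pos: [0.5136, 0.3228, 0.133]
tool_rot: [0.024, 1.081, -0.032]
contact_force: [0.5, 0.1, 0.8]
opening: 0.0555
15
tilt 28.4966810163055 res 0.001667512927126108 far [[0.5489 0.3004 0.0856]
 [0.5507 0.3389 0.0854]]
grip tcp [0.5453 0.3196 0.0665] pre [0.512  0.3215 0.1281]
shift m [ 0.0738 -0.0024 -0.0034] turn deg [-0.2  -0.42 -0.17]
```

View pics/w22.png

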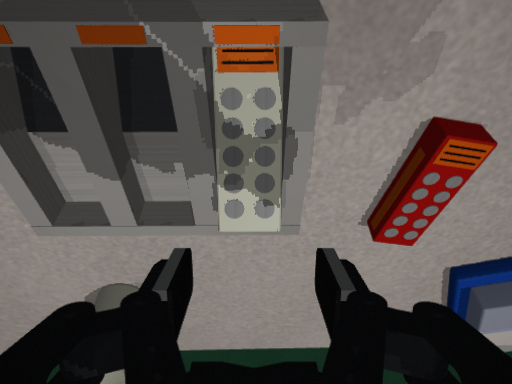

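```bash
python3 -m handwheel '[0.65,0.03,-0.0022,-0.003,0,0,0, 0.65,0.055,-0.0022,-0.0034,0,0,0, 0.65,0.068,-0.0022,-0.0034,0,0,0, 0.65,0.0735,-0.0022,-0.0034,0,0,0, 0.65,0.0735,-0.0022,-0.0034,0,0,0, 0.3,0.0735,-0.0022,-0.0034,0,0,0, 0.3,0.0735,-0.0022,-0.0034,0,0,0, 0.3,0.0735,-0.0022,-0.0034,0,0,0, 0.3,0.0735,-0.0022,-0.0034,0,0,0]' 70; python3 -m handwheel '[0.3,-0.0177,0,0.0094,0,0,0, 0.3,-0.0353,0,0.0188,0,0,0, 0.3,-0.053,0,0.0282,0,0,0, 0.3,-0.0706,0,0.0376,0,0,0, 0.3,-0.0883,0,0.047,0,0,0, 0.3,-0.106,0,0.0564,0,0,0, 0.3,-0.106,0,0.0564,0,0,0, 0.3,-0.106,0,0.0564,0,0,0]'
python3 - <<'E'
from h import *
snap("wrist","w23")
E
```

```text
t: 26.17
tool_pos: [0.5447, 0.3196, 0.0667]
tool_rot: [0.023, 1.079, -0.032]
contact_force: [-0.1, -2.5, 2.8]
opening: 0.0382
t: 26.83
tool_pos: [0.5442, 0.3193, 0.1862]
tool_rot: [0.024, 1.08, -0.031]
contact_force: [-0.3, 0.2, -1.6]
opening: 0.0383
```

View pics/w23.png

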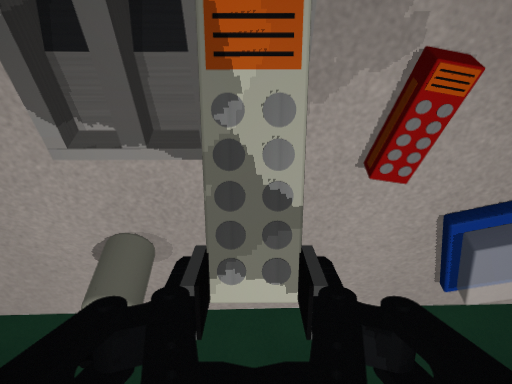

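Run:
```python
from h import *
held("w23",[(c,r) for c in(215,252,290) for r in(75,125,170,210,250,285)],[(209,302.5),(300,302.5)])
a=np.radians(-3.4); u=np.array([np.cos(a),np.sin(a)])
t=np.array([.5092,-.3616])+.0477*u; print(t)
show([t[0],t[1],0.17],down(-3.4,1.3))
```

```text
18 pitch deg -0.08867150188859577 roll 0.09921831988519447 top x at TCP -0.013026634508749094
ends in tool [[-0.0131 -0.0195  0.0136]
 [-0.013   0.0204  0.0137]]
[ 0.55681604 -0.36442891]
shift m [ 0.0292 -0.6822  0.029 ] turn deg [ 1.18 29.25 -0.44]
```

```bash
python3 -m handwheel '[0.3,0.003,-0.04,0.002,0,5,0, 0.3,0.006,-0.08,0.004,0,11,0, 0.3,0.01,-0.12,0.007,0,17,0, 0.3,0.015,-0.16,0.01,0,23,0, 0.3,0.018,-0.2,0.014,1.2,28.4,-0.4, 0.3,0.02,-0.24,0.016,1.2,28.4,-0.4, 0.3,0.02,-0.28,0.018,1.2,28.4,-0.4, 0.3,0.022,-0.32,0.02,1.2,28.4,-0.4, 0.3,0.024,-0.36,0.023,1.2,28.4,-0.4, 0.3,0.026,-0.4,0.026,1.2,28.4,-0.4, 0.3,0.028,-0.44,0.028,1.2,28.4,-0.4, 0.3,0.029,-0.48,0.029,1.2,28.4,-0.4]'
python3 - <<'E'
from h import *
show([0.5555,-0.3644,0.13],down(-3.4,0.5))
E
```

```text
t: 27.88
tool_pos: [0.5636, -0.1637, 0.1686]
tool_rot: [0.049, 1.581, -0.045]
contact_force: [-0.4, 0.4, -0.5]
opening: 0.0383
shift m [ 0.0381 -0.2009  0.0043] turn deg [-0.03 -0.09 -0.13]
```

```bash
python3 -m handwheel '[0.3,0,-0.04,0.0013,0,0,0, 0.3,0,-0.08,0.002,0,0,0, 0.3,0,-0.12,0.003,0,0,0, 0.3,0.01,-0.16,0.004,0,0,0, 0.3,0.025,-0.195,0.0043,0,0,0, 0.3,0.038,-0.2009,0.0043,0,0,0, 0.3,0.038,-0.2009,0.0043,0,0,0, 0.3,0.038,-0.2009,0.0043,0,0,0, 0.3,0.038,-0.2009,0.0043,0,0,0, 0.3,0.038,-0.2009,0.0043,0,0,0]'
python3 - <<'E'
from h import *
snap("wrist","w24")
show([0.5555,-0.3644,0.0645],down(-3.4,0.5))
held("w24",[(c,r) for c in(215,252,290) for r in(75,125,170,210,250,285)],[(209,302.5),(300,302.5)])
E
```

```text
t: 28.72
tool_pos: [0.5577, -0.3616, 0.1339]
tool_rot: [0.046, 1.577, -0.045]
contact_force: [0.6, -0.6, -1.3]
opening: 0.0379
shift m [ 0.0698 -0.0027 -0.0018] turn deg [ 0.1   0.17 -0.01]
18 pitch deg -0.8308065913508238 roll -0.09534438428082907 top x at TCP -0.01385669525074328
ends in tool [[-0.014  -0.0193  0.0129]
 [-0.0141  0.0203  0.0129]]
```

View pics/w24.png

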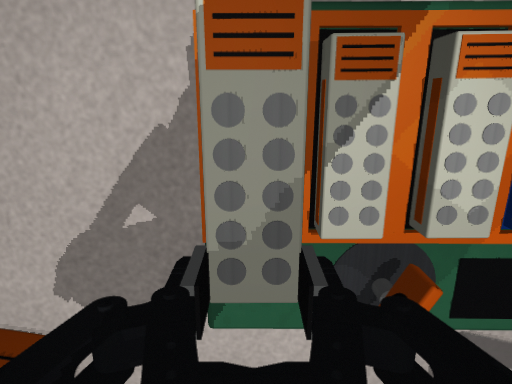

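```bash
python3 -m handwheel '[0.3,0.035,-0.0027,-0.0015,0,0.3,0, 0.3,0.055,-0.0027,-0.0015,0,0.3,0, 0.3,0.065,-0.0027,-0.0015,0,0.3,0, 0.3,0.0695,-0.0027,-0.0015,0,0.3,0, 0.3,0.0695,-0.0027,-0.0015,0,0.3,0, 0.3,0.0695,-0.0027,-0.0015,0,0.3,0]'
```

```text
t: 29.27
tool_pos: [0.556, -0.3658, 0.0654]
tool_rot: [0.046, 1.58, -0.047]
contact_force: [-0.0, 0.6, -0.5]
opening: 0.0383
```

```bash
python3 -m handwheel '[0.3,0.0015,0.001,0,0,0,0, 0.3,0.003,0.001,0,0,0,0, 0.3,0.003,0.001,0,0,0,0, 0.45,0.002,0.001,0,0,0,0, 0.58,0.001,0.001,0,0,0,0, 0.58,0.001,0.001,0,0,0,0, 0.58,0.001,0.001,0,0,0,0, 0.58,-0.03,0,0,0,0,0, 0.58,-0.07,0,0,0,0,0, 0.58,-0.11,0,0,0,0,0, 0.58,-0.15,0,0,0,0,0, 0.58,-0.15,0,0,0,0,0]'
python3 - <<'E'
from h import *
snap("wrist","w25")
o,i,d=load("w25")
for uv in [(256,60),(256,180)]: print(np.round(cloud("wrist",d,[uv],o),4))
E
```

```text
t: 30.27
tool_pos: [0.5605, -0.3688, 0.2255]
tool_rot: [0.039, 1.569, -0.054]
contact_force: [0.6, -0.5, 1.9]
opening: 0.0493
[[ 0.4602 -0.362   0.077 ]]
[[ 0.5582 -0.3676  0.0758]]
```

View pics/w25.png

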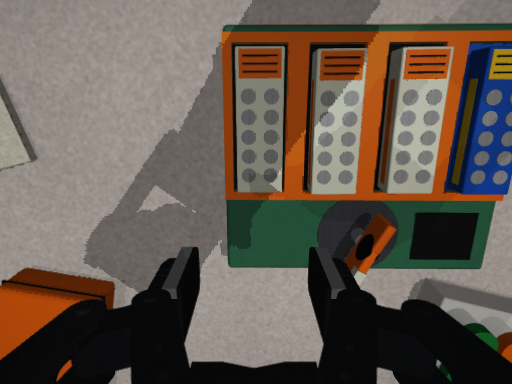

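All four cassettes are loaded and flat. Next I look closely at the key from above.

Run:
```python
from h import *
show([0.575,-0.267,0.21],down(-3.4))
```

```text
shift m [0.0107 0.1018 0.0096] turn deg [-0.01 -0.13  0.38]
```

```bash
python3 -m handwheel '[1,0.005,0.04,0.005,0,0,0, 1,0.0107,0.08,0.01,0,0,0, 1,0.0107,0.1018,0.01,0,0,0, 1,0.0107,0.1018,0.01,0,0,0, 1,0.0107,0.1018,0.01,0,0,0, 1,0.0107,0.1018,0.01,0,0,0, 1,0.0107,0.1018,0.01,0,0,0]'
python3 - <<'E'
from h import *
o,i,d=snap("wrist","w26")
cv2.imwrite("pics/w26c.png",cv2.resize(i[170:330,180:340],None,fx=4,fy=3.7,interpolation=cv2.INTER_CUBIC))
E
```

```text
t: 30.9
tool_pos: [0.5724, -0.2658, 0.2027]
tool_rot: [0.048, 1.583, -0.047]
contact_force: [0.2, -0.8, -0.1]
opening: 0.085
```

View pics/w26c.png

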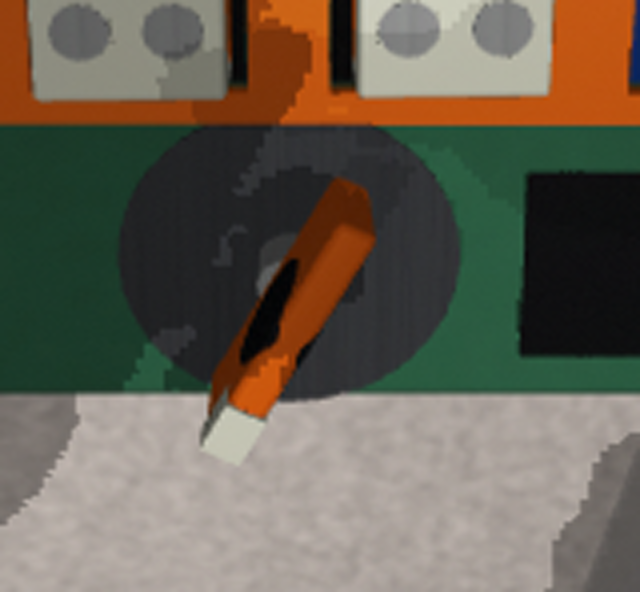

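Run:
```python
from h import *
o,i,d=load("w26")
S=lambda L:[(u/4+180,v/3.7+170) for u,v in L]
P=at_z("wrist",S([(353,233),(222,456),(250,412)]),.099,o);print(np.round(P,4))
v=P[1]-P[0];print("len",np.linalg.norm(v),"ang",np.degrees(np.arctan2(v[1],v[0])),"mid",(P[0]+P[1])/2)
v=P[2]-P[0];print("len",np.linalg.norm(v),"ang",np.degrees(np.arctan2(v[1],v[0])),"mid",(P[0]+P[2])/2)
print(np.round(at_z("wrist",S([(119,250),(460,250)]),.051,o),4),np.round(at_z("wrist",S([(290,403),(290,105)]),.051,o),4))
for uv in S([(345,260),(300,330),(237,440),(180,250),(420,300),(480,200)]): print(np.round(cloud("wrist",d,[uv],o),4))
a=np.radians(-3.4);print("model axis",.5156+.11*np.cos(a),-.2625+.11*np.sin(a))
```

```text
[[ 0.6004 -0.2556  0.099 ]
 [ 0.6517 -0.285   0.099 ]
 [ 0.6412 -0.2786  0.099 ]]
len 0.059080478015391465 ang -29.858554682600502 mid [ 0.62606017 -0.27033227  0.099     ]
len 0.04674191028317359 ang -29.375243401553696 mid [ 0.62080724 -0.26708945  0.099     ]
[[ 0.6208 -0.3092  0.051 ]
 [ 0.6257 -0.2297  0.051 ]] [[ 0.6662 -0.272   0.051 ]
 [ 0.5853 -0.267   0.051 ]]
[[ 0.6061 -0.2575  0.0999]]
[[ 0.6217 -0.2672  0.0999]]
[[ 0.6471 -0.2816  0.1004]]
[[ 0.6212 -0.2948  0.0521]]
[[ 0.6385 -0.2396  0.0517]]
[[ 0.613  -0.2246  0.05  ]]
model axis 0.6254063810716142 -0.26902370109335577
```

Run:
```python
from h import *
show([0.6257,-0.2695,0.135],down(-30))
```

```text
shift m [ 0.0671 -0.0004  0.0542] turn deg [26.51 -0.71  0.13]
```

```bash
python3 -m handwheel '[0.4,0.01,0,0.02,7,0,0, 0.35,0.03,0,0.04,14,-0.7,0, 0.35,0.05,0,0.054,21,-0.7,0, 0.35,0.0671,0,0.054,26.5,-0.7,0, 0.35,0.0671,0,0.054,26.5,-0.7,0, 0.35,0.0671,0,0.054,26.5,-0.7,0, 0.35,0.0671,0,0.054,26.5,-0.7,0, 0.35,0.0671,0,0.054,26.5,-0.7,0]'
python3 - <<'E'
from h import *
o,i,d=snap("wrist","w27")
show([0.6257,-0.2695,0.070],down(-30))
E
```

```text
t: 31.62
tool_pos: [0.6264, -0.2689, 0.1375]
tool_rot: [0.406, 1.529, -0.411]
contact_force: [-0.0, 0.4, 0.2]
opening: 0.0297
shift m [ 0.0675 -0.0009 -0.0005] turn deg [0.12 0.21 0.11]
```

View pics/w27.png

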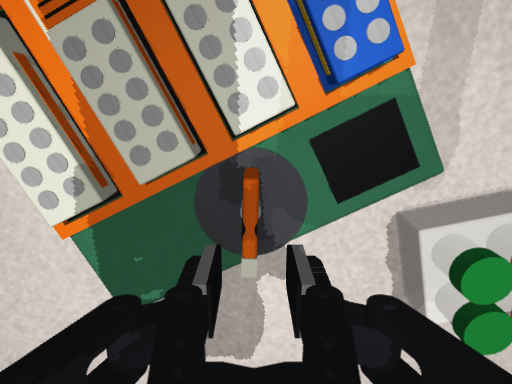

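```bash
python3 -m handwheel '[0.35,0.03,-0.001,-0.0005,0,0,0, 0.35,0.055,-0.001,-0.0005,0,0,0, 0.35,0.067,-0.001,-0.0005,0,0,0, 0.35,0.067,-0.001,-0.0005,0,0,0, 0,0.067,-0.001,-0.0005,0,0,0, 0,0.067,-0.001,-0.0005,0,0,0, 0,0.067,-0.001,-0.0005,0,0,0, 0,0.067,-0.001,-0.0005,0,0,0]' 50
```

```text
t: 32.33
tool_pos: [0.6248, -0.2704, 0.07]
tool_rot: [0.405, 1.53, -0.413]
contact_force: [-2.6, -4.4, -2.6]
opening: 0.0085
```

```bash
python3 -m handwheel '[0,0,0,0,6,0,0, 0,0,0,0,12,0,0, 0,0,0,0,18,0,0, 0,0,0,0,24,0,0, 0,0,0,0,30,0,0, 0,0,0,0,36,0,0, 0,0,0,0,40,0,0, 0,0,0,0,40,0,0, 0,0,0,0,40,0,0]'
python3 - <<'E'
from h import *
o=ctrl.get_obs();print(o["tool_pos"],o["wrist_torque"],o["q"])
E
```

```text
t: 33.08
tool_pos: [0.6247, -0.2705, 0.07]
tool_rot: [0.943, 1.352, -0.951]
contact_force: [-3.3, -4.7, -2.2]
opening: 0.0084
[ 0.6246988  -0.27053331  0.06997999] [-0.62850925  0.33387882 -0.01555938] [-0.51593064  0.31737464  1.59344638 -0.00504189  1.22820611 -0.8643884 ]
```

```bash
python3 -m handwheel '[0,0,0,0,7,0,0, 0,0,0,0,14,0,0, 0,0,0,0,21,0,0, 0,0,0,0,28,0,0, 0,0,0,0,35,0,0, 0,0,0,0,42,0,0, 0,0,0,0,49,0,0, 0,0,0,0,56,0,0, 0,0,0,0,63,0,0, 0,0,0,0,70,0,0, 0,0,0,0,70,0,0]'; python3 -m handwheel '[0,0,0,0,7,0,0, 0,0,0,0,14,0,0, 0,0,0,0,21,0,0, 0,0,0,0,28,0,0, 0,0,0,0,35,0,0, 0,0,0,0,42,0,0, 0,0,0,0,49,0,0, 0,0,0,0,56,0,0, 0,0,0,0,63,0,0, 0,0,0,0,70,0,0, 0,0,0,0,70,0,0]'
python3 - <<'E'
from h import *
o=ctrl.get_obs();print(o["tool_pos"],o["wrist_torque"],o["q"])
E
```

```text
t: 34.0
tool_pos: [0.6244, -0.2706, 0.0699]
tool_rot: [1.814, 0.654, -1.82]
contact_force: [-3.6, -3.7, -1.8]
opening: 0.0078
t: 34.92
tool_pos: [0.6244, -0.2703, 0.07]
tool_rot: [-1.927, 0.524, 1.927]
contact_force: [-3.0, -4.0, -1.7]
opening: 0.0084
[ 0.62435815 -0.27030568  0.06998439] [-0.4689424   0.70767865 -0.08535233] [-0.51580298  0.31724853  1.59359456 -0.00525391  1.22940707  1.58283354]
```

```bash
python3 -m handwheel '[0.35,0,0,0,0,0,0, 0.35,0,0,0,0,0,0, 0.35,0,0,0,0,0,0, 0.35,0,0,0,0,0,0, 0.35,-0.03,0,0,0,0,0, 0.35,-0.06,0,0,0,0,0, 0.35,-0.09,0,0,0,0,0, 0.35,-0.09,0,0,0,0,0]'
python3 - <<'E'
from h import *
o,i,d=snap("wrist","w28");print(ctrl.get_obs()["tool_pos"])
E
```

```text
t: 35.58
tool_pos: [0.6288, -0.2703, 0.1676]
tool_rot: [-1.943, 0.52, 1.917]
contact_force: [1.5, -0.9, 1.4]
opening: 0.0299
[ 0.6277812  -0.26976602  0.16457418]
```

View pics/w28.png

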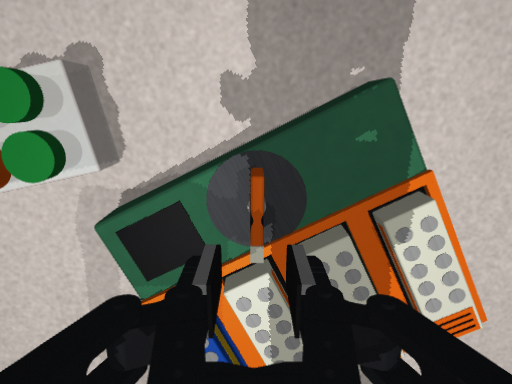

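```bash
python3 -m handwheel '[0.35,0,0,0,-85,0,0, 0.35,0,0,0,-85,0,0, 0.35,0,0,0,-85,0,0, 0.35,0,0,0,-85,0,0, 0.35,0,0,0,-85,0,0, 0.35,0,0,0,-85,0,0, 0.35,0,0,0,-85,0,0, 0.35,0,0,0,-85,0,0, 0.35,0,0,0,-85,0,0, 0.35,0,0,0,-85,0,0, 0.35,0,0,0,-85,0,0, 0.35,0,0,0,-85,0,0]';python3 -m handwheel '[0.35,0,0,0,-85,0,0, 0.35,0,0,0,-85,0,0, 0.35,0,0,0,-85,0,0, 0.35,0,0,0,-85,0,0, 0.35,0,0,0,-85,0,0, 0.35,0,0,0,-85,0,0, 0.35,0,0,0,-85,0,0, 0.35,0,0,0,-85,0,0, 0.35,0,0,0,-85,0,0, 0.35,0,0,0,-85,0,0, 0.35,0,0,0,-85,0,0, 0.35,0,0,0,-85,0,0]'
python3 - <<'E'
from h import *
show([0.6248,-0.2703,0.12],down(-30)); print(ctrl.get_obs()["q"])
E
```

```text
t: 36.63
tool_pos: [0.6244, -0.268, 0.1571]
tool_rot: [1.636, 0.861, -1.64]
contact_force: [-0.2, 0.4, -0.1]
opening: 0.0299
t: 37.63
tool_pos: [0.6245, -0.268, 0.1571]
tool_rot: [0.539, 1.504, -0.542]
contact_force: [-0.5, 0.5, 0.3]
opening: 0.0301
shift m [ 0.0371 -0.0015  0.0018] turn deg [-9.55 -0.06  0.11]
[-0.51406865  0.23113703  1.54226969 -0.00183433  1.36934379 -1.39419749]
```

```bash
python3 -m handwheel '[0.35,0.01,-0.0015,0.0015,-5,0,0, 0.35,0.025,-0.0015,0.0015,-9.6,0,0, 0.35,0.025,-0.0015,0.0015,-9.6,0,0, 0.35,0.025,-0.0015,0.0015,-9.6,0,0, 0.35,0.025,-0.0015,0.0015,-9.6,0,0]'
python3 - <<'E'
from h import *
o,i,d=snap("wrist","w29")
show([0.6248,-0.2703,0.07],down(-30))
E
```

```text
t: 38.05
tool_pos: [0.6249, -0.2704, 0.1332]
tool_rot: [0.414, 1.531, -0.417]
contact_force: [0.6, 0.8, -0.3]
opening: 0.03
shift m [ 0.0639  0.0002 -0.0007] turn deg [-0.38  0.07  0.11]
```

View pics/w29.png

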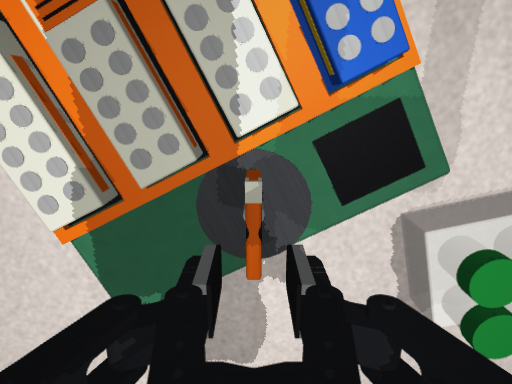

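```bash
python3 -m handwheel '[0.35,0.03,0,-0.0005,0,0,0, 0.35,0.055,0,-0.0005,0,0,0, 0.35,0.0635,0,-0.0005,0,0,0, 0.35,0.0635,0,-0.0005,0,0,0, 0,0.0635,0,-0.0005,0,0,0, 0,0.0635,0,-0.0005,0,0,0, 0,0.0635,0,-0.0005,0,0,0, 0,0.0635,0,-0.0005,0,0,0]' 60;  python3 -m handwheel '[0,0,0,0,7,0,0, 0,0,0,0,14,0,0, 0,0,0,0,21,0,0, 0,0,0,0,28,0,0, 0,0,0,0,35,0,0, 0,0,0,0,42,0,0, 0,0,0,0,49,0,0, 0,0,0,0,56,0,0, 0,0,0,0,63,0,0, 0,0,0,0,70,0,0, 0,0,0,0,70,0,0]'; python3 -m handwheel '[0,0,0,0,7,0,0, 0,0,0,0,14,0,0, 0,0,0,0,21,0,0, 0,0,0,0,28,0,0, 0,0,0,0,35,0,0, 0,0,0,0,42,0,0, 0,0,0,0,49,0,0, 0,0,0,0,54,0,0, 0,0,0,0,54,0,0, 0,0,0,0,54,0,0]'
python3 - <<'E'
from h import *
o=ctrl.get_obs();print(o["tool_pos"],o["wrist_torque"],o["q"],o["effort"])
E
```

```text
t: 38.77
tool_pos: [0.6257, -0.2711, 0.072]
tool_rot: [0.412, 1.528, -0.417]
contact_force: [0.3, -0.4, 2.3]
opening: 0.008
t: 39.68
tool_pos: [0.6243, -0.2717, 0.072]
tool_rot: [1.34, 1.114, -1.346]
contact_force: [-6.0, -0.6, 4.6]
opening: 0.0077
t: 40.52
tool_pos: [0.6234, -0.271, 0.072]
tool_rot: [1.968, 0.448, -1.977]
contact_force: [-9.3, 0.0, 7.1]
opening: 0.0081
[ 0.62342955 -0.27102624  0.07199571] [ 0.21622586  1.39157952 -0.11718493] [-0.51780518  0.3156648   1.59186287 -0.00422454  1.23603454  0.60636502] [ 1.73871629e+00 -4.35118747e+01 -3.40121877e+01  8.07407275e-01
 -2.14142025e+00  2.10423453e-02]
```

```bash
python3 -m handwheel '[0,0,0,0,3,0,0, 0,0,0,0,6,0,0, 0,0,0,0,9,0,0, 0,0,0,0,9,0,0]'
python3 - <<'E'
from h import *
o=ctrl.get_obs();print(o["wrist_torque"],o["q"][5],o["effort"][5])
E
python3 -m handwheel '[0,0,0,0,2,0,0, 0,0,0,0,4,0,0, 0,0,0,0,4,0,0]'
python3 - <<'E'
from h import *
o=ctrl.get_obs();print(o["wrist_torque"],o["q"][5],o["effort"][5])
E
python3 -m handwheel '[0,0,0,0,2,0,0, 0,0,0,0,4,0,0, 0,0,0,0,4,0,0]'
python3 - <<'E'
from h import *
o=ctrl.get_obs();print(o["wrist_torque"],o["q"][5],o["effort"][5])
snap("wrist","w30")
E
```

```text
t: 40.85
tool_pos: [0.6234, -0.2708, 0.072]
tool_rot: [2.061, 0.299, -2.07]
contact_force: [-9.7, 1.6, 8.1]
opening: 0.0079
[ 0.32067928  1.46014696 -0.07686518] 0.7649089570180827 0.2812426630407572
t: 41.1
tool_pos: [0.6233, -0.2707, 0.072]
tool_rot: [2.1, 0.231, -2.109]
contact_force: [-8.7, 0.9, 8.8]
opening: 0.0079
[0.30965643 1.48423331 0.05985675] 0.833962405773144 0.22283978294581175
t: 41.35
tool_pos: [0.6233, -0.2708, 0.0721]
tool_rot: [2.134, 0.164, -2.144]
contact_force: [-9.3, 2.0, 8.2]
opening: 0.0082
[0.41164466 1.47146554 1.48898334] 0.9000161013471429 1.7017746716737747
```

View pics/w30.png

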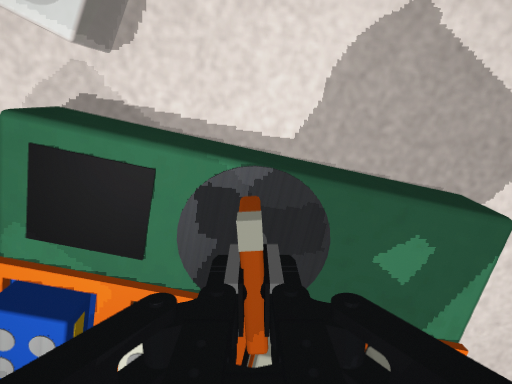

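Wrist torque jumped to 1.5 N·m after about 347° by my count, so this is the stop. I release, lift and check the key angle.

```bash
python3 -m handwheel '[0,0,0,0,0,0,0, 0.15,0,0,0,0,0,0, 0.35,0,0,0,0,0,0, 0.35,0,0,0,0,0,0, 0.35,0,0,0,0,0,0, 0.35,-0.03,0,0,0,0,0, 0.35,-0.06,0,0,0,0,0, 0.6,-0.1,0,0,0,0,0, 1,-0.12,0,0,0,0,0, 1,-0.12,0,0,0,0,0, 1,-0.12,0,0,0,0,0]'
python3 - <<'E'
from h import *
o,i,d=snap("wrist","w31"); print(np.round(ctrl.get_obs()["contact_force"],2))
cv2.imwrite("pics/w31c.png",cv2.resize(i[130:330,150:350],None,fx=3,fy=3,interpolation=cv2.INTER_CUBIC))
for n in("scene","side"): snap(n,"z_"+n)
E
```

```text
t: 42.32
tool_pos: [0.6258, -0.2709, 0.1924]
tool_rot: [2.144, 0.158, -2.137]
contact_force: [0.5, 0.2, -1.9]
opening: 0.0764
[-0.04 -0.84 -0.94]
```

View pics/w31.png

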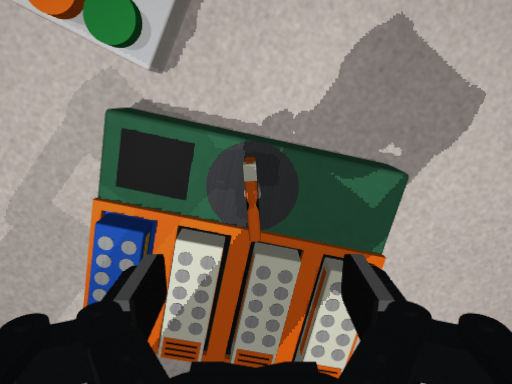

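View pics/w31c.png

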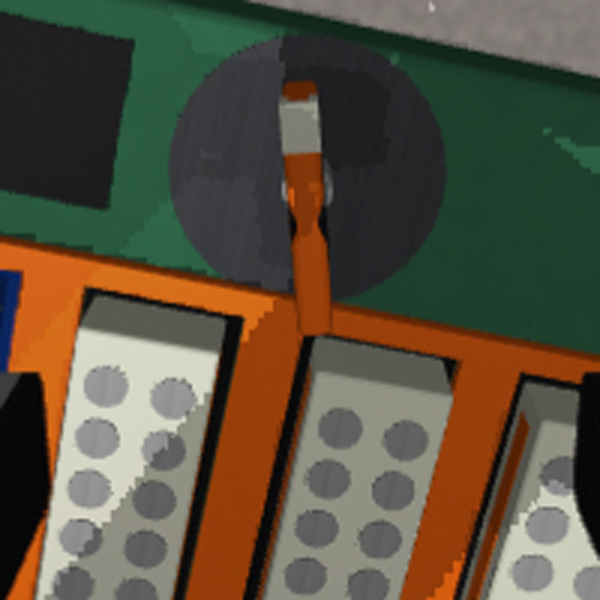

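View pics/z_scene.png

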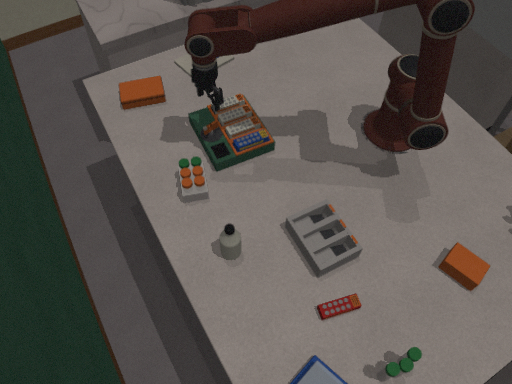

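Run:
```python
from h import *
o,i,d=load("w31")
P=at_z("wrist",s([(300,97),(317,330),(286,290),],3,150,130),.099,o)
v=P[0]-P[1];print(P,"ang",np.degrees(np.arctan2(v[1],v[0])),np.linalg.norm(v))
for uv in s([(310,300),(303,130),(110,420),(340,430),(540,470)],3,150,130): print(np.round(cloud("wrist",d,[uv],o),4))
```

```text
[[ 0.65514367 -0.2642491   0.099     ]
 [ 0.59743982 -0.27721546  0.099     ]
 [ 0.60686812 -0.26798711  0.099     ]] ang 12.66431318028747 0.05914272284493954
[[ 0.6058 -0.2742  0.1008]]
[[ 0.6477 -0.2661  0.1002]]
[[ 0.5523 -0.2255  0.0767]]
[[ 0.5588 -0.29    0.0768]]
[[ 0.5546 -0.3487  0.0763]]
```

The key measures +12.7° in the world frame, against +12.8° expected at 6.0 rad. I retreat upward and take one last look at all the bays.

```bash
python3 -m handwheel '[1,-0.04,0,0.02,0,0,0, 1,-0.08,0,0.04,0,0,0, 1,-0.12,0,0.06,0,0,0, 1,-0.12,0,0.06,0,0,0, 1,-0.12,0,0.06,0,0,0, 1,-0.12,0,0.06,0,0,0, 1,-0.12,0,0.06,0,0,0, 1,-0.12,0,0.06,0,0,0]'
python3 - <<'E'
from h import *
o,i,d=snap("wrist","w32")
o,i,d=snap("side","z2")
cv2.imwrite("pics/z2c.png",cv2.resize(i[180:370,200:380],None,fx=3,fy=3,interpolation=cv2.INTER_CUBIC))
E
```

```text
t: 43.13
tool_pos: [0.5648, -0.2783, 0.306]
tool_rot: [2.138, 0.165, -2.149]
contact_force: [-0.6, 0.7, 0.3]
opening: 0.0855
```

View pics/w32.png

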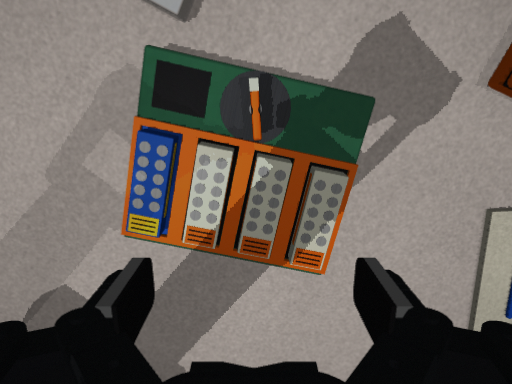

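View pics/z2c.png

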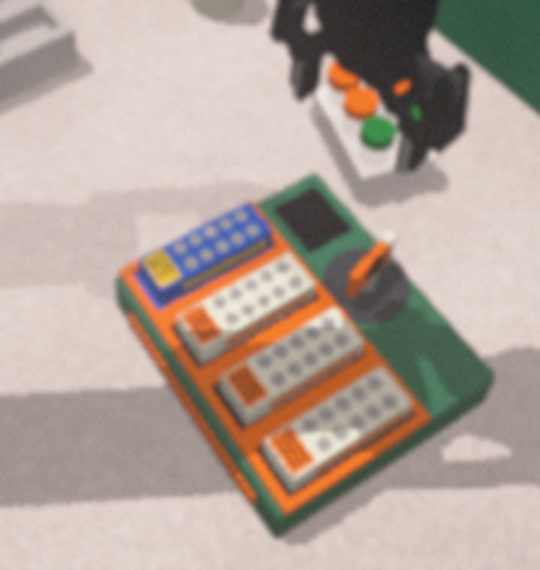

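Run:
```python
from h import *
o,i,d=load("w32")
for uv in [(141,170),(166,172),(158,135),(143,222),(190,225),(231,160),(240,240),(285,165),(296,250),(340,178)]: print(uv,np.round(cloud("wrist",d,[uv],o)[0],4))
print(ctrl.finish_job())
```

```text
(141, 170) [ 0.5406 -0.1547  0.0768]
(166, 172) [ 0.5426 -0.1823  0.0765]
(158, 135) [ 0.582  -0.1706  0.0766]
(143, 222) [ 0.4799 -0.1611  0.0788]
(190, 225) [ 0.4837 -0.215   0.0769]
(231, 160) [ 0.5667 -0.2521  0.0749]
(240, 240) [ 0.4735 -0.2754  0.0761]
(285, 165) [ 0.5707 -0.312   0.0771]
(296, 250) [ 0.4718 -0.3432  0.078 ]
(340, 178) [ 0.5657 -0.3751  0.0781]
the job is handed in; nothing more can be done
None
```

The rocker is loaded and fully wound, and I handed the job in at about 43 s of the 210 s; the system gives no verdict.

**Loading:** The blue control cassette went into the blue bay first. All three white cassettes were then tipped, lifted out and laid in their own black bays.

**Key:** With all four loaded, I wound the key clockwise in two grips until it met its stop, where the wrist torque jumped to 1.5 N·m.

**Last checks:**
- **Cassettes:** All four tops read 75–79 mm high, against 76 mm expected for lying flat in the bays, and all are right way up.
- **Key angle:** After letting go, the wing measured +12.7°, against +12.8° expected at 6.0 rad.
- **Surroundings:** The bottle, tube rack and red look-alike appear unmoved in the last overview picture, and the gripper was clear of everything.

**What went wrong or disagreed:**
- My first move was typed in millimetres instead of metres. The robot clipped it and it stayed in free air.
- The control's first grip ended about 5 mm higher than I commanded, with about 8 N upward force. The grip was sound and it was placed normally.

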